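Set out a tooth cast at the microscope stage

ROBOT

A 7-joint arm with a two-finger parallel gripper is mounted at the origin on the work surface. World frame = base frame: x ahead of the robot, y to its left, z up, the work surface at z = 0. Lengths are in m, angles in rad, forces in N, time in s.
With the tool pointing down it reaches from about 0.4 to 0.85 m from the base axis. Payload 10.4 kg.
Tool frame: the origin (TCP) lies at the very end of the fingers, on their centre line; the grasp point (between the pads) lies 19 mm behind it (r.pinch_z is the distance from the TCP to the grasp point, in m); z points along the fingers, y is the line along which they close (so a half turn about z gives the same grasp; the last joint's range is limited). The gripper opens to 87 mm and grips with 3 to 60 N. Pads are 19 mm wide; open, the fingers measure 117 mm over their backs; the gripper's body (75 mm by 190 mm) begins 51 mm behind the grasp point.
Start: joints at [-1.147, 0.332, -0.065, 1.46, 0.022, 1.35, -0.088], TCP at [0.27, 0.564, 0.223] pointing down, gripper open.
Joint ranges: [-2.6, 2.6], [-0.5, 2.12], [-1.47, 1.34], [0.16, 2.42], [-1.27, 4.41], [0.06, 2.06], [-2.6, 2.6]. Speed limits (rad/s): [2.22, 2.22, 2.79, 2.79, 3.14, 3.14, 3.14].

INTERFACE

Orientations are given as a unit quaternion [x, y, z, w].
In Python, from bench import r, camera gives the robot as it stands. The module is installed in compiled form; this text tells all that it offers.
- The arm moves only by the shell command python3 -m pendant 'ROWS' [FORCE]. ROWS is JSON, a list of rows, each an object with "dp": the shift along the tool's x, y, z as a fraction of full scale, a list of three; "rotation": the turn, a rotation vector about the tool's x, y, z as a fraction of full scale, a list of three; "jaw": the opening, from 0 (shut) to 1 (fully open). A call has 1 to 8 rows; each row is the pose to reach, as a shift and turn from the pose commanded when the call began, along the tool's axes at that moment, turning the shorter way round; what a row does not reach only later rows make up. Full scale, the value 1, is 0.15 m for a shift and 2 pi rad for a turn. A row lasts 1/8 s, in which the tool goes at most 62.5 mm and 10.7 degrees, less where a joint would pass 70% of its speed; a pose out of reach is approached as far as the arm can. A call with a number of a shift or a turn outside -1 to 1 is refused whole. A call with a gripper value outside its range is refused whole. The fingers move at their own pace and stop on an object; FORCE is the grip in N (left out, the last holds). Time passes only in rows, so rows that repeat a pose let the fingers close. It gives the time, the measured TCP pose, the force, the opening and the grip force at its end, in the units of the state.
- r.read_state(): the state, without advancing time (a new reading comes with each control period).
- camera(name): name is "scene" or "top" or "wrist"; returns a dict with "image" (384x512x3 uint8, red, green, blue), "z_map" (384x512 float32, m along the optical axis (not along the pixel's ray), 0 where there is no reading), "mtx" (3x3 intrinsics, pixels), "distortion" ([k1, k2, p1, p2, k3] as OpenCV has them; the pictures are not rectified), "T" (4x4, takes a point from camera to world coordinates). Camera axes: x right, y down, z forward; pixel columns grow to the right and rows downward; lengths in m; the calibration is good to about 2 mm. A picture is of the moment at which its call begins.
- r.close_job(): hands the job in; it is judged then, once.
The state is a dict: "time": time; "joint_positions": joint angles; "joint_vel": joint speeds; "joint_torque": joint torques, N m; "ee_pos": TCP position; "eef_rot": TCP orientation; "ft_force": force on the tool from outside, world axes, zero at the start; "torque": the same for the moment, N m; "width": finger opening in m; "grip_force": force on a finger pad.
Only numpy, scipy, OpenCV 4.12 (cv2) and the standard library are available. Lean on these libraries where they do the work, as an engineer would, in place of code of your own. Each camera call takes 0.05 s, during which the arm holds its last target. There are 200 camera calls.

TASK

Get the microscope stage ready for the horse cheek tooth: put the top dish from the spring dispenser on the middle of the stage's black disc, stand the square cheek-tooth cast upright in the dish, and stand its white-capped jar close behind the stage, midway along the back edge. Lay the forceps along the middle of the instrument mat's left lane and the dissecting probe along the middle of the right lane, neither sticking out over the mat's ends. Take one dish only and leave the pointed canine cast where it is.

Things in the scene. Friction and masses are not known exactly. Their poses are not given: they have to be found in the camera images.
- stage: Microscope stage: cream square block 150 x 150 mm, 25 mm high, fixed, with a black disc 95 mm across flush in the middle of its top and two small steel clips (4 mm proud) on top along the back edge. Origin: underside, below the disc's centre; +x towards the back edge (at 75 mm, away from the robot), +y left, z up. Close behind: a gap of at most about 35 mm between back edge and jar.
- mat: Instrument mat: grey silicone, 190 mm long (x, away from the robot) x 120 mm wide (y, to the left), 3 mm thick, fixed. Three dark lines lengthwise at y = -57, 0 and +57 mm make two lanes: centre line of the left lane at y = +28.5 mm, of the right lane at y = -28.5 mm. Origin: centre of the underside.
- dispenser: Spring dish dispenser: grey round foot 110 mm across, 10 mm thick, fixed; four steel posts 7 mm thick, tops at 107.5 mm, stand 36.5 mm from the axis at 45, 135, 225 and 315 degrees from its x axis. Four stacked dishes stand between them on a sprung carrier, top rim 114 mm above the bench. Fingers come down midway between posts, along its x or y axis. Origin: centre of the underside.
- carrier (a joint): Height of the dispenser's sprung carrier in m: 0 at the start with four dishes; it rises by itself by 0.015 for each dish taken out (26 N/m), so that the next dish comes up to where the last one was. Pressing on the stack pushes it down.
- dish: The top dish in the dispenser: open round glass dish, 60 mm across, 15 mm high, wall and floor 3 mm (54 mm inside), 40 g; the three below are alike. It sits loosely on the next dish and lifts straight up. Origin: centre of its underside, z up. To take one only, keep the fingertips less than 15 mm below its rim.
- cheek_cast: Horse cheek-tooth cast: square brownish block 26 (x) x 23 (y) x 26 mm with a flat top on a white round plaster foot 30 mm across, 16 mm high; 42 mm high in all, 40 to 80 g, loose, upright. Origin: centre of the foot's underside, z up. Gripped by the block, it can be set down with the fingertips above the dish's rim.
- canine_cast: Another specimen, not part of the job: a pointed cone-shaped canine-tooth cast on the same white round foot, 30 mm across, 50 mm high in all, loose. Origin: centre of the underside.
- jar: The cheek tooth's closed specimen jar: pale cylinder with a paper band, 40 mm across, with a white screw cap 42 mm across as its top 16 mm; 62 mm high in all, 50 to 95 g, loose, upright. Origin: centre of the underside, z up.
- forceps: Steel forceps lying on their side, rigid, 125 mm long along x (points at +62.5 mm, joined end at -62.5 mm), blades 9 mm high, 14.6 mm across y over both blades from x = -20 to +12 mm, where they are gripped; 30 g. Origin: underside, midway along the length, z up.
- probe: Dissecting probe lying on the bench: square-edged wooden handle 9 x 9 mm from x = -75 to +30 mm, then a thin steel needle to x = +75 mm; 150 mm long in all, 20 g. Grip the handle about x = -20 mm. Origin: underside, midway along the whole length, z up.

How it is judged:
By the outcome, as a careful person would: the job done as asked, in the order asked, and still so for the second after the job is handed in, with the robot touching nothing.
It also fails if it takes over 136 s, if anything falls off the work surface, if the arm or the gripper's body presses on something with over 40 N, if the wrist force passes 120 N, or if a joint passes its speed limit or range.

## Working session

There is one attempt and no reset: what is moved stays moved. The work goes in short steps, Python scripts to look and compute and a shell command to move; the robot and the scene stay as the last step left them, time stands still between calls to the robot, and variables do not carry over. Pictures are saved under pics/ and viewed, at most 14 in all, crops included, and the job is handed in when it is done.

```bash
mkdir -p pics; ls
python3 - <<'E'
from bench import r,camera
import cv2,numpy as np
for n in("scene","top"):
    c=camera(n); cv2.imwrite(f"pics/{n}0.png",cv2.resize(c["image"][:,:,::-1],(800,600)))
    np.savez(f"{n}0.npz",**c)
    print(n,c["mtx"].tolist(),np.round(c["distortion"],4),np.round(c["T"],3).tolist())
s=r.read_state();print(s,r.pinch_z)
E
```

```text
pics
scene [[474.3302789119487, 0.0, 253.87384244410475], [0.0, 474.3302789119487, 191.9334156959821], [0.0, 0.0, 1.0]] [-0.1274  0.      0.      0.      0.    ] [[0.796, 0.413, -0.442, 1.179], [0.605, -0.536, 0.589, -0.818], [0.007, -0.736, -0.676, 1.043], [0.0, 0.0, 0.0, 1.0]]
top [[350.54244141943633, 0.0, 261.56423045312306], [0.0, 350.54244141943633, 196.90817115522665], [0.0, 0.0, 1.0]] [-0.0653  0.      0.      0.      0.    ] [[-0.019, -0.987, 0.157, 0.41], [-1.0, 0.017, -0.019, 0.016], [0.016, -0.157, -0.987, 0.912], [0.0, 0.0, 0.0, 1.0]]
{'time': 0.1, 'joint_positions': array([-1.14660645,  0.33280225, -0.06474666,  1.46089281,  0.02162508,
        1.34992494, -0.08851953]), 'joint_vel': array([ 3.62077252e-04, -1.30431695e-03, -1.34462220e-04,  6.82100080e-04,
        2.70419006e-03, -8.00567912e-05,  6.00979655e-04]), 'joint_torque': array([ 7.14471953e-04, -6.24541855e+01,  2.40550964e-02, -3.90721464e+01,
       -6.16070791e-02,  3.66045535e-02,  7.43746295e-05]), 'ee_pos': array([0.26987177, 0.56331927, 0.22182071]), 'eef_rot': array([ 2.21517019e-01,  9.75156279e-01, -6.55760131e-04, -1.12041451e-04]), 'ft_force': array([ 0.35509921,  0.20143409, -0.12239706]), 'torque': array([ 0.0087853 ,  0.04416718, -0.0213232 ]), 'grip_force': 0.0, 'width': 0.08702351673916292} 0.0187
```

View pics/scene0.png

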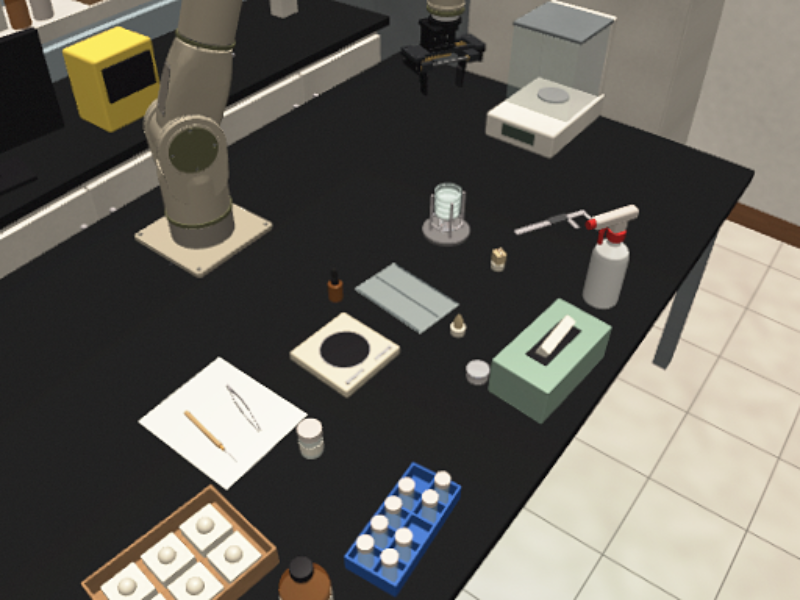

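View pics/top0.png

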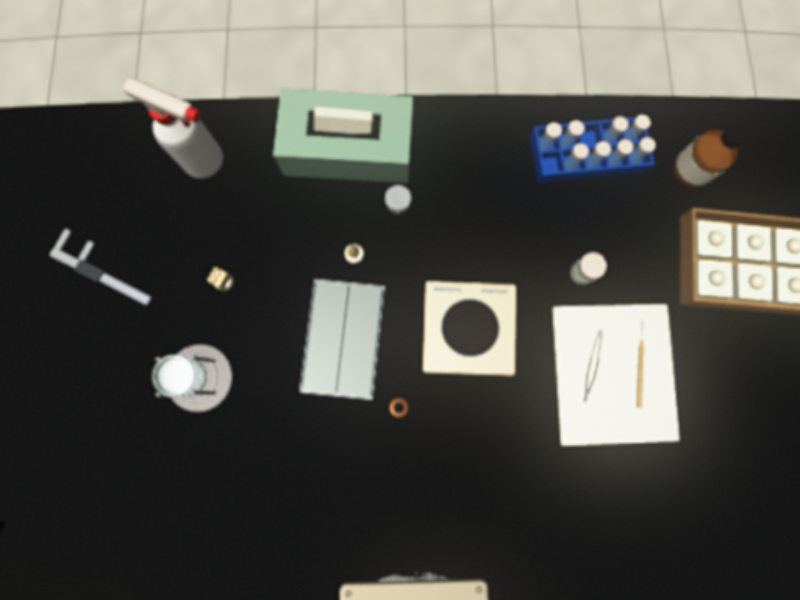

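The scene picture (800x600) shows the dispenser at about (446,215), the cheek cast at (498,258), the canine at (458,325), the mat at (407,297), the stage at (345,352) and the white-capped jar at (311,438). The forceps (243,408) and probe (210,435) lie on the white sheet. In the top picture (x up, y left) the same things are at: dispenser (200,378), cheek cast (220,278), mat (342,338), stage (470,328), jar cap (593,265), forceps (593,365), probe (641,365). The grey-lidded jar at (397,198) is a different one.

```bash
cat > h.py <<'E'
import numpy as np,cv2
from scipy.spatial.transform import Rotation as R
def rays(c,uv):
    uv=np.asarray(uv,float).reshape(-1,1,2)
    p=cv2.undistortPoints(uv,c["mtx"],c["distortion"]).reshape(-1,2)
    d=np.c_[p,np.ones(len(p))]@c["T"][:3,:3].T
    return c["T"][:3,3],d
def plane(c,uv,z):
    o,d=rays(c,uv); return (o+d*((z-o[2])/d[:,2])[:,None])[:,:2]
def tri(c1,u1,c2,u2):
    (o1,d1),(o2,d2)=rays(c1,u1),rays(c2,u2); d1,d2=d1[0],d2[0]
    s=np.linalg.lstsq(np.c_[d1,-d2],o2-o1,rcond=None)[0]
    a,b=o1+s[0]*d1,o2+s[1]*d2
    return (a+b)/2,np.linalg.norm(a-b)
def cloud(c):
    h,w=c["z_map"].shape; v,u=np.mgrid[:h,:w]
    o,d=rays(c,np.stack([u,v],-1)); return (o+d*c["z_map"].reshape(-1,1)).reshape(h,w,3)
def to(goal,yaw=None):
    "print dp / rot fractions from the present pose to goal TCP; yaw = world angle of the tool y axis, tool down"
    from bench import r
    s=r.read_state();Q=R.from_quat(s["eef_rot"])
    print("dp",np.round(Q.inv().apply(np.array(goal)-s["ee_pos"])/.15,4),"pos",np.round(s["ee_pos"],4))
    y=Q.apply([0,1,0]);a=np.arctan2(y[1],y[0])
    if yaw is None: yaw=a
    d=(yaw-a+np.pi/2)%np.pi-np.pi/2; a2=a+d
    Y=[np.cos(a2),np.sin(a2),0];Z=[0,0,-1]
    G=R.from_matrix(np.c_[np.cross(Y,Z),Y,Z])
    print("rot",np.round((Q.inv()*G).as_rotvec()/2/np.pi,4),"yaw now",round(np.degrees(a),1),"turn",round(np.degrees(d),1),"q7",round(s["joint_positions"][6],2),"t",round(s["time"],1))
E
python3 - <<'E'
from h import *
T=dict(np.load("top0.npz"));S=dict(np.load("scene0.npz"))
P=cloud(T)
k=.64
for n,(u,v) in dict(foot=(222,395),dishtop=(178,376),cheek=(217,276),mat=(325,340),stage=(435,345),disc=(470,328),jar=(594,263),paper=(610,430),canine=(354,250)).items():
    print(n,np.round(P[int(v*k),int(u*k)],4))
hsv=cv2.cvtColor(T["image"],cv2.COLOR_RGB2HSV)
def rect(box,z,lo,hi):
    x0,y0,x1,y1=[int(a*k) for a in box]
    m=np.zeros(hsv.shape[:2],np.uint8); m[y0:y1,x0:x1]=cv2.inRange(hsv,lo,hi)[y0:y1,x0:x1]
    c=max(cv2.findContours(m,0,2)[0],key=cv2.contourArea)
    q=plane(T,c[:,0].astype(float),z)
    rr=cv2.minAreaRect((q*1000).astype(np.float32)); return rr
print("mat",rect((290,270,392,410),.003,(0,0,80),(180,60,255)))
print("stage",rect((415,275,525,385),.025,(0,0,80),(180,255,255)))
print("paper",rect((545,295,690,455),0,(0,0,100),(180,255,255)))
print("cap",rect((576,245,610,281),.062,(0,0,140),(180,255,255)))
print("cheek",rect((204,262,240,295),.042,(0,0,100),(180,255,255)))
print("dish",rect((150,345,204,410),.114,(0,0,120),(180,255,255)))
# two-view heights
for n,t,s in [("jarcap",(594,265),(310,424)),("dishrim",(178,376),(448,188)),("cheek",(217,276),(499,252)),("canine",(352,250),(458,316))]:
    print(n,np.round(tri(T,np.array(t)*k,S,np.array(s)*k),4) if 0 else tri(T,np.array(t)*k,S,np.array(s)*k))
E
```

```text
foot [0.4164 0.3075 0.0085]
dishtop [0.444  0.3461 0.1017]
cheek [0.608  0.3136 0.0409]
mat [0.5041 0.1392 0.0038]
stage [ 0.4911 -0.0412  0.0256]
disc [ 0.5185 -0.0986  0.0231]
jar [ 0.6141 -0.3003  0.0622]
paper [ 0.3446 -0.3306 -0.0016]
canine [0.6462 0.0889 0.0396]
mat ((506.43182373046875, 111.19772338867188), (123.64840698242188, 194.2974395751953), 83.01766204833984)
stage ((517.1954956054688, -99.0426254272461), (153.78298950195312, 155.03443908691406), 86.87495422363281)
paper ((438.9862060546875, -346.52886962890625), (235.9703826904297, 206.8741455078125), 0.4147585332393646)
cap ((609.2857666015625, -297.4945373535156), (41.18827438354492, 42.09980392456055), 85.85952758789062)
cheek ((604.2264404296875, 312.06915283203125), (27.171445846557617, 30.4981632232666), 60.829002380371094)
dish ((440.2108154296875, 340.022216796875), (91.1954116821289, 71.84368133544922), 1.9435906410217285)
jarcap (array([ 0.60997133, -0.29759639,  0.06691555]), np.float64(0.0030033438879102548))
dishrim (array([0.44467954, 0.33878309, 0.12285256]), np.float64(0.00875116371213801))
cheek (array([0.60649635, 0.31151765, 0.04067395]), np.float64(0.0005404962404041072))
canine (array([0.6466016 , 0.09115193, 0.04012787]), np.float64(0.0012286978908565976))
```

Run:
```python
from h import *
from bench import camera,r
c=camera("wrist");s=r.read_state()
M=np.eye(4);M[:3,:3]=R.from_quat(s["eef_rot"]).as_matrix();M[:3,3]=s["ee_pos"]
print(np.round(np.linalg.inv(M)@c["T"],3),c["mtx"][0,0],c["distortion"])
to([.42,.335,.29],0)
```

```text
[[ 0.001 -0.966 -0.258  0.071]
 [ 1.     0.001  0.001  0.   ]
 [-0.001 -0.258  0.966 -0.163]
 [ 0.     0.     0.     1.   ]] 274.6841038691714 [0.01365786 0.         0.         0.         0.        ]
dp [-1.56   -0.9414 -0.4525] pos [0.27   0.5634 0.222 ]
rot [-1.000e-04  1.000e-04  1.789e-01] yaw now 64.4 turn -64.4 q7 -0.09 t 0.1
```

```bash
python3 -m pendant '[{"dp":[-0.4,-0.24,-0.45],"rotation":[0,0,0],"jaw":1},{"dp":[-0.8,-0.47,-0.45],"rotation":[0,0,0],"jaw":1},{"dp":[-0.8,-0.47,-0.45],"rotation":[0,0,0],"jaw":1},{"dp":[-0.8,-0.47,-0.45],"rotation":[0,0,0],"jaw":1}]' | tail -c 600
python3 -m pendant '[{"dp":[-0.38,-0.24,0],"rotation":[0,0,0.03],"jaw":1},{"dp":[-0.76,-0.47,0],"rotation":[0,0,0.06],"jaw":1},{"dp":[-0.76,-0.47,0],"rotation":[0,0,0.09],"jaw":1},{"dp":[-0.76,-0.47,0],"rotation":[0,0,0.12],"jaw":1},{"dp":[-0.76,-0.47,0],"rotation":[0,0,0.15],"jaw":1},{"dp":[-0.76,-0.47,0],"rotation":[0,0,0.179],"jaw":1},{"dp":[-0.76,-0.47,0],"rotation":[0,0,0.179],"jaw":1},{"dp":[-0.76,-0.47,0],"rotation":[0,0,0.179],"jaw":1}]'
python3 - <<'E'
from h import *
from bench import camera,r
c=camera("wrist");np.savez("w1.npz",**c);cv2.imwrite("pics/w1.png",cv2.resize(c["image"][:,:,::-1],(768,576)))
to([.444,.335,.29],0);print(np.round(c["T"],3))
E
```

```text
time: 0.65
ee_pos: [0.3503, 0.446, 0.2911]
eef_rot: [0.224, 0.975, 0.001, 0.001]
ft_force: [-0.5, 0.9, 0.4]
width: 0.0871
grip_force: 0.0
time: 1.65
ee_pos: [0.4198, 0.3359, 0.2898]
eef_rot: [0.706, 0.709, -0.0, -0.0]
ft_force: [-0.0, -0.5, 0.1]
width: 0.0872
grip_force: 0.0
dp [-0.0053  0.1609 -0.0013] pos [0.4199 0.3357 0.2898]
rot [-0.0001  0.      0.0005] yaw now 0.2 turn -0.2 q7 -0.74 t 1.7
[[ 1.     0.006  0.001  0.419]
 [ 0.006 -0.966 -0.258  0.407]
 [-0.     0.258 -0.966  0.452]
 [ 0.     0.     0.     1.   ]]
```

View pics/w1.png

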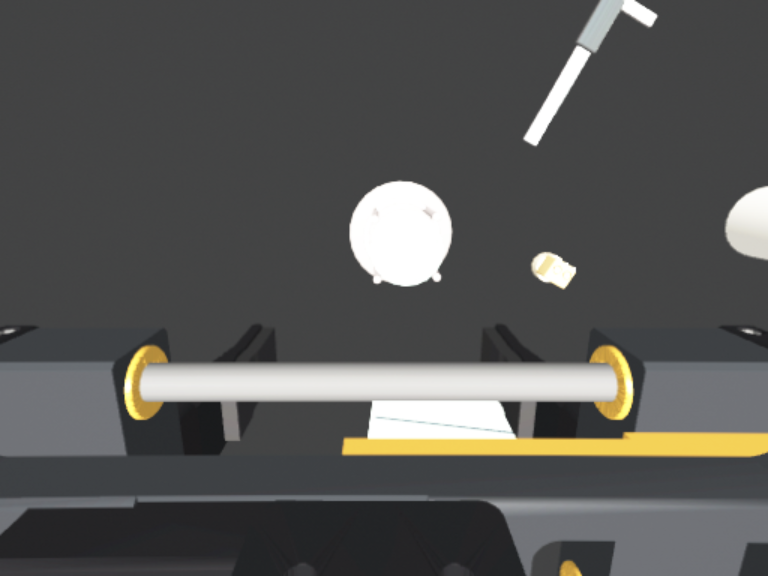

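The wrist picture shows the white dispenser foot at (400,232) with four post tops at about (376,211), (430,211), (377,279) and (437,276). The cheek cast is at (553,268). I need a stretched crop to see the rims.

Run:
```python
from h import *
c=dict(np.load("w1.npz"));im=c["image"]
a=im[112:202,222:312].astype(float);a=np.clip((a-200)/55*255,0,255).astype(np.uint8)
z=c["z_map"][112:202,222:312];P=cloud(c)[112:202,222:312]
zz=np.clip(P[...,2]/.13*255,0,255).astype(np.uint8)
b=np.hstack([a[:,:,::-1],cv2.applyColorMap(zz,2)])
T=dict(np.load("top0.npz"));t=T["image"][210:270,85:155,::-1]
t=cv2.resize(t,(180,154),interpolation=0)[:,:,:]
cv2.imwrite("pics/w1c.png",cv2.resize(b,(800,400),interpolation=cv2.INTER_NEAREST))
m=(P[...,2]>.095);print(m.sum(),np.round(P[m].mean(0),4),np.round(P[m].min(0),3),np.round(P[m].max(0),3))
rr=cv2.minEnclosingCircle((P[m][:,:2]*1000).astype(np.float32));print("ring",rr)
g=cv2.inRange(im,(120,)*3,(255,)*3);g[:, :220]=0;g[:,315:]=0;g[:110]=0;g[205:]=0
k=max(cv2.findContours(g,0,2)[0],key=cv2.contourArea)
print("foot",cv2.minEnclosingCircle((plane(c,k[:,0],.01)*1000).astype(np.float32)))
```

```text
1948 [0.4424 0.3492 0.1113] [0.413 0.318 0.095] [0.472 0.407 0.452]
ring ((440.7061462402344, 362.2540283203125), 49.823123931884766)
foot ((447.19873046875, 343.6658935546875), 61.46977615356445)
```

View pics/w1c.png

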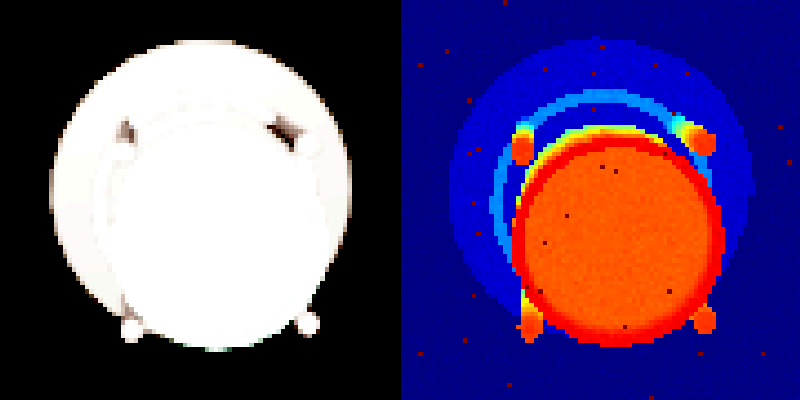

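The left panel shows the foot saturated. The right panel (height colours) shows the dish rim circle centred at crop (617,240) and the post tops at (523,148), (704,143), (530,325) and (704,320), with the posts near 45° to world axes. The depth is clean.

```bash
cat >> h.py <<'E'
def ok(c,P): return (c["z_map"]>.05)
def blobs(c,P,zlo,zhi,box,amin=4):
    "components of the height band within world box x0,x1,y0,y1: area, centre, z"
    m=(ok(c,P)&(P[...,2]>zlo)&(P[...,2]<zhi)&(P[...,0]>box[0])&(P[...,0]<box[1])&(P[...,1]>box[2])&(P[...,1]<box[3])).astype(np.uint8)
    n,l=cv2.connectedComponents(m); out=[]
    for i in range(1,n):
        q=P[l==i]
        if len(q)>=amin: out.append(q)
    return sorted(out,key=len,reverse=True)
def circ(q):
    "circle of the outline of points q"
    h=cv2.convexHull((q[:,:2]*1000).astype(np.float32)); (c,_,_)=cv2.fitEllipse(h) ; return c,cv2.minEnclosingCircle(h)
E
python3 - <<'E'
from h import *
for f in("w1.npz","top0.npz"):
    c=dict(np.load(f));P=cloud(c)
    for lo,hi in((.103,.122),(.007,.0125)):
        for q in blobs(c,P,lo,hi,(.36,.53,.27,.42),5)[:6]: print(f,len(q),np.round(q.mean(0),4),np.round(np.percentile(q[:,2],95),4),circ(q))
    q=blobs(c,P,.036,.05,(.57,.64,.28,.35))[0];h=cv2.minAreaRect((q[:,:2]*1000).astype(np.float32));print("cheek",len(q),q.mean(0),np.percentile(q[:,2],[50,95]),h)
w=dict(np.load("w1.npz"));P=cloud(w)
m=(P[...,2]>.11)&(P[...,2]<.12)
q=P[m&(np.hypot(P[...,0]-.443,P[...,1]-.335)<.05)];A=np.c_[2*q[:,:2],np.ones(len(q))]
print("rim",len(q),q.mean(0),circ(q))
m=(P[...,2]>.102)&(P[...,2]<.110);d=np.hypot(P[...,0]-.443,P[...,1]-.335);q=P[m&(d>.0325)&(d<.045)]
a=np.degrees(np.arctan2(q[:,1]-.335,q[:,0]-.443))%360
for k in range(4):
    s=q[(a//90)==k]; print("post",len(s),s.mean(0))
E
```

```text
w1.npz 710 [0.4424 0.3454 0.11  ] 0.1155 ((442.55157470703125, 342.56201171875), ((442.2853698730469, 342.9743957519531), 35.22695541381836))
w1.npz 61 [0.4505 0.3532 0.1036] 0.1046 ((449.92962646484375, 352.84344482421875), ((450.18243408203125, 352.37750244140625), 11.152050971984863))
w1.npz 57 [0.4463 0.3408 0.1034] 0.1039 ((447.1788635253906, 339.9925537109375), ((447.8047180175781, 342.1293640136719), 13.09648323059082))
w1.npz 26 [0.4156 0.3735 0.1068] 0.1083 ((415.5640563964844, 373.30926513671875), ((415.56439208984375, 373.3418273925781), 3.330941677093506))
w1.npz 23 [0.4666 0.3758 0.107 ] 0.1085 ((466.77862548828125, 375.7076110839844), ((466.8837585449219, 375.9054260253906), 3.1016292572021484))
w1.npz 17 [0.4341 0.3593 0.1034] 0.104 ((433.8789978027344, 359.4228515625), ((434.6768798828125, 359.9613037109375), 4.624054431915283))
w1.npz 1255 [0.4369 0.3679 0.0103] 0.0117 ((442.4999694824219, 349.63372802734375), ((443.23321533203125, 348.6715393066406), 55.604286193847656))
w1.npz 220 [0.4364 0.368  0.0103] 0.0116 ((443.5982666015625, 345.5972900390625), ((442.86071777
[... 1188 characters left out ...]
38.2125244140625), 24.08725929260254))
top0.npz 22 [0.4124 0.3537 0.0087] 0.0113 ((411.98309326171875, 355.046630859375), ((413.084228515625, 354.47833251953125), 15.519218444824219))
cheek 93 [0.60431849 0.31185667 0.0405252 ] [0.04035597 0.0432132 ] ((604.6970825195312, 312.0212707519531), (23.08321762084961, 25.150266647338867), 62.275726318359375)
rim 393 [0.4431625  0.34750781 0.11423791] ((442.4480895996094, 348.57684326171875), ((442.3160400390625, 348.5937805175781), 29.749210357666016))
post 90 [0.45486016 0.36772309 0.10333657]
post 92 [0.43097365 0.36830586 0.10335323]
post 0 [nan nan nan]
post 0 [nan nan nan]<stdin>:14: RuntimeWarning: Mean of empty slice.
  ret = um.true_divide(
```

Run:
```python
from h import *
to([.4424,.3486,.103],np.radians(2.6))
```

```text
dp [0.0856 0.1509 1.2454] pos [0.4199 0.3357 0.2898]
rot [-0.0001  0.     -0.0067] yaw now 0.2 turn 2.4 q7 -0.74 t 1.7
```

```bash
python3 -m pendant '[{"dp":[0.0856,0.1509,0.3],"rotation":[0,0,-0.0067],"jaw":1},{"dp":[0.0856,0.1509,0.6],"rotation":[0,0,-0.0067],"jaw":1},{"dp":[0.0856,0.1509,0.9],"rotation":[0,0,-0.0067],"jaw":1},{"dp":[0.0856,0.1509,0.9],"rotation":[0,0,-0.0067],"jaw":1}]' >/dev/null
python3 -m pendant '[{"dp":[0,0,0.15],"rotation":[0,0,0],"jaw":1},{"dp":[0,0,0.3],"rotation":[0,0,0],"jaw":1},{"dp":[0,0,0.3454],"rotation":[0,0,0],"jaw":1},{"dp":[0,0,0.3454],"rotation":[0,0,0],"jaw":1}]'
python3 -m pendant '[{"dp":[0,0,0],"rotation":[0,0,0],"jaw":0.55},{"dp":[0,0,0],"rotation":[0,0,0],"jaw":0.55},{"dp":[0,0,0],"rotation":[0,0,0],"jaw":0.55},{"dp":[0,0,0],"rotation":[0,0,0],"jaw":0.55},{"dp":[0,0,0],"rotation":[0,0,0],"jaw":0.55},{"dp":[0,0,0],"rotation":[0,0,0],"jaw":0.55}]' 12
```

```text
time: 2.7
ee_pos: [0.4433, 0.3487, 0.1046]
eef_rot: [0.692, 0.722, 0.001, -0.0]
ft_force: [0.6, 0.5, 1.2]
width: 0.0867
grip_force: 0.0
time: 3.45
ee_pos: [0.4428, 0.3482, 0.1033]
eef_rot: [0.692, 0.722, 0.0, -0.0]
ft_force: [0.4, 0.8, -0.2]
width: 0.0581
grip_force: 12.0
```

```bash
python3 -m pendant '[{"dp":[0,0,-0.05],"rotation":[0,0,0],"jaw":0.55},{"dp":[0,0,-0.12],"rotation":[0,0,0],"jaw":0.55},{"dp":[0,0,-0.25],"rotation":[0,0,0],"jaw":0.55},{"dp":[0,0,-0.5],"rotation":[0,0,0],"jaw":0.55},{"dp":[0,0,-0.75],"rotation":[0,0,0],"jaw":0.55},{"dp":[0,0,-0.9],"rotation":[0,0,0],"jaw":0.55},{"dp":[0,0,-0.9],"rotation":[0,0,0],"jaw":0.55}]'
python3 - <<'E'
from h import *
from bench import camera
for n in("wrist","top"):
    c=camera(n);np.savez(n+"2.npz",**c)
    P=cloud(c)
    for q in blobs(c,P,.10,.13,(.36,.53,.27,.42),5)[:3]: print(n,"disp",len(q),q.mean(0),circ(q))
    for q in blobs(c,P,.02,.03,(.40,.65,-.21,.02),30)[:3]: print(n,"stage",len(q),q.mean(0),cv2.minAreaRect((q[:,:2]*1000).astype(np.float32)))
T=dict(np.load("top2.npz"))
b=np.array([255,255,255]);im=T["image"][:,:,:].astype(int).max(2)
m=np.zeros(im.shape,np.uint8);m[185:237,275:328]=(im[185:237,275:328]<90)
k=[k for k in cv2.findContours(m,0,2)[0] if 400<cv2.contourArea(k)<2000]
for j in k: print("disc",cv2.fitEllipse((plane(T,j[:,0],.025)*1000).astype(np.float32)))
to([.52,-.1,.2],np.radians(-90))
E
```

```text
time: 4.32
ee_pos: [0.4436, 0.3488, 0.2407]
eef_rot: [0.692, 0.722, 0.002, -0.0]
ft_force: [0.3, 0.4, -0.6]
width: 0.0574
grip_force: 12.0
wrist disp 1455 [0.44202953 0.35705743 0.10493268] ((442.31683349609375, 350.9869689941406), ((442.469482421875, 348.7299499511719), 29.699928283691406))
wrist disp 36 [0.46675116 0.37591375 0.10621272] ((466.8598327636719, 375.6663818359375), ((466.8787841796875, 375.6783142089844), 3.3039016723632812))
wrist disp 35 [0.41602973 0.37361833 0.10621996] ((415.84014892578125, 373.2674865722656), ((415.6932067871094, 373.1405029296875), 3.4648869037628174))
top disp 490 [0.44315582 0.34838596 0.10481356] ((442.5534973144531, 351.6858825683594), ((442.8387145996094, 346.8216857910156), 39.60797119140625))
top disp 10 [0.47071061 0.32135535 0.10465816] ((470.568115234375, 321.9034423828125), ((470.6928405761719, 321.8508605957031), 3.072993040084839))
top stage 3337 [ 0.5174805  -0.09939169  0.02415297] ((518.6178588867188, -99.26179504394531), (149.44630432128906, 150.07859802246094), 87.17864227294922)
disc ((517.7694702148438, -99.85689544677734), (87.24156188964844, 87.7132339477539), 16.36846160888672)
dp [-3.0061  0.3919  0.2531] pos [0.4426 0.3481 0.238 ]
rot [-0.     -0.     -0.2434] yaw now 2.4 turn 87.6 q7 -0.68 t 4.4
```

```bash
python3 -m pendant '[{"dp":[-0.2,0.03,0],"rotation":[0,0,0],"jaw":0.55},{"dp":[-0.55,0.08,0],"rotation":[0,0,0],"jaw":0.55},{"dp":[-0.9,0.13,0],"rotation":[0,0,0],"jaw":0.55},{"dp":[-1,0.13,0],"rotation":[0,0,0],"jaw":0.55}]' >/dev/null
python3 -m pendant '[{"dp":[-0.35,0.05,0],"rotation":[0,0,0],"jaw":0.55},{"dp":[-0.7,0.1,0],"rotation":[0,0,0],"jaw":0.55},{"dp":[-1,0.13,0],"rotation":[0,0,0],"jaw":0.55}]' >/dev/null
python3 -m pendant '[{"dp":[-0.3,0.05,0],"rotation":[0,0,0.025],"jaw":0.55},{"dp":[-0.6,0.1,0],"rotation":[0,0,0.05],"jaw":0.55},{"dp":[-0.8,0.13,0],"rotation":[0,0,0.075],"jaw":0.55},{"dp":[-1,0.13,0.1],"rotation":[0,0,0.1],"jaw":0.55},{"dp":[-1,0.13,0.2],"rotation":[0,0,0.125],"jaw":0.55},{"dp":[-1,0.13,0.25],"rotation":[0,0,0.15],"jaw":0.55},{"dp":[-1,0.13,0.25],"rotation":[0,0,0.175],"jaw":0.55},{"dp":[-1,0.13,0.25],"rotation":[0,0,0.2],"jaw":0.55}]'
python3 -m pendant '[{"dp":[0,0,0],"rotation":[0,0,0.025],"jaw":0.55},{"dp":[0,0,0],"rotation":[0,0,0.0566],"jaw":0.55},{"dp":[0,0,0],"rotation":[0,0,0.0566],"jaw":0.55},{"dp":[0,0,0],"rotation":[0,0,0.0566],"jaw":0.55}]'
python3 - <<'E'
from h import *
from bench import camera
c=camera("wrist");np.savez("w3.npz",**c);P=cloud(c);cv2.imwrite("pics/w3.png",cv2.resize(c["image"][:,:,::-1],(768,576)))
print(c["T"][:3,3])
for q in blobs(c,P,.02,.03,(.40,.65,-.21,.02),30)[:3]: print("stage",len(q),q.mean(0),cv2.minAreaRect((q[:,:2]*1000).astype(np.float32)))
to([.518,-.0995,.0293],np.radians(-90))
E
```

```text
time: 6.3
ee_pos: [0.5195, -0.0981, 0.1996]
eef_rot: [0.985, 0.175, -0.001, -0.0]
ft_force: [-0.6, -0.0, 0.2]
width: 0.0581
grip_force: 12.0
time: 6.8
ee_pos: [0.5197, -0.0985, 0.2003]
eef_rot: [1.0, 0.002, -0.0, -0.0]
ft_force: [-0.4, -0.1, 0.2]
width: 0.058
grip_force: 12.0
[ 0.59000442 -0.09749918  0.36295136]
stage 10317 [ 0.53983332 -0.10049248  0.02566862] ((524.5033569335938, -101.30524444580078), (150.5259552001953, 135.35174560546875), 87.33192443847656)
dp [-0.0114  0.0057  1.1408] pos [ 0.5198 -0.0987  0.2004]
rot [-0.      0.0001  0.0006] yaw now -89.8 turn -0.2 q7 -1.38 t 6.8
```

View pics/w3.png

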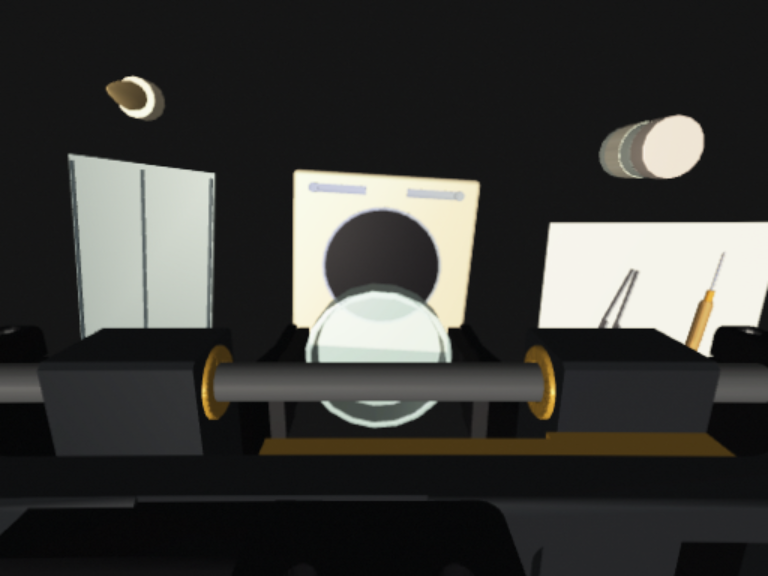

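The wrist picture shows a single dish held, with its rim centred at (378,355), and the black disc partly behind it with its top arc at (382,209). The clips are at (337,188) and (435,194), the jar cap at (671,147), the forceps at (620,300) and the probe at (707,300).

Run:
```python
from h import *
c=dict(np.load("w3.npz"));g=c["image"].astype(int).max(2);P=cloud(c)
m=(g<120).astype(np.uint8);m[:130]=0;m[190:]=0;m[:,:205]=0;m[:,305:]=0
k=max([k for k in cv2.findContours(m,0,1)[0] if cv2.boundingRect(k)[0]>208 and cv2.boundingRect(k)[0]<230],key=cv2.contourArea)
k=k[:,0];k=k[k[:,1]<183]
q=plane(c,k,.0253)*1000
s=np.linalg.lstsq(np.c_[2*q,np.ones(len(q))],(q**2).sum(1),rcond=None)[0];print("disc",s[:2],np.sqrt(s[2]+s[:2]@s[:2]),len(q))
# held dish rim
for q in blobs(c,P,.19,.225,(.45,.6,-.17,-.03),20)[:3]: print("dish",len(q),np.round(q.min(0),4),np.round(q.max(0),4),circ(q))
```

```text
disc [ 516.22831726 -100.23153722] 46.55653025116929 115
dish 4735 [ 0.5125 -0.1362  0.1962] [ 0.5483 -0.0595  0.225 ] ((528.4483642578125, -97.41728210449219), ((530.38671875, -97.86289978027344), 38.330326080322266))
dish 943 [ 0.4878 -0.1218  0.1981] [ 0.5011 -0.0744  0.213 ] ((503.5646057128906, -98.00650024414062), ((500.22509765625, -98.08833312988281), 23.73296356201172))
```

```bash
python3 -m pendant '[{"dp":[-0.012,0.011,0.3],"rotation":[0,0,0],"jaw":0.55},{"dp":[-0.012,0.011,0.6],"rotation":[0,0,0],"jaw":0.55},{"dp":[-0.012,0.011,0.9],"rotation":[0,0,0],"jaw":0.55},{"dp":[-0.012,0.011,0.9],"rotation":[0,0,0],"jaw":0.55}]'
python3 -m pendant '[{"dp":[0,0,0.1],"rotation":[0,0,0],"jaw":0.55},{"dp":[0,0,0.16],"rotation":[0,0,0],"jaw":0.55},{"dp":[0,0,0.2],"rotation":[0,0,0],"jaw":0.55},{"dp":[0,0,0.22],"rotation":[0,0,0],"jaw":0.55},{"dp":[0,0,0.235],"rotation":[0,0,0],"jaw":0.55},{"dp":[0,0,0.235],"rotation":[0,0,0],"jaw":0.55}]'
```

```text
time: 7.35
ee_pos: [0.5157, -0.1004, 0.0633]
eef_rot: [1.0, 0.001, -0.003, 0.0]
ft_force: [-0.0, 0.7, -0.0]
width: 0.0579
grip_force: 12.0
time: 8.1
ee_pos: [0.5181, -0.1006, 0.0305]
eef_rot: [1.0, -0.0, 0.0, -0.0]
ft_force: [-0.2, 0.1, -0.0]
width: 0.0579
grip_force: 12.0
```

```bash
python3 -m pendant '[{"dp":[0,0,0.006],"rotation":[0,0,0],"jaw":0.55},{"dp":[0,0,0.009],"rotation":[0,0,0],"jaw":0.55},{"dp":[0,0,0.009],"rotation":[0,0,0],"jaw":0.55}]'
python3 -m pendant '[{"dp":[0,0,0],"rotation":[0,0,0],"jaw":0.75},{"dp":[0,0,0],"rotation":[0,0,0],"jaw":0.9},{"dp":[0,0,0],"rotation":[0,0,0],"jaw":1},{"dp":[0,0,0],"rotation":[0,0,0],"jaw":1},{"dp":[0,0,-0.2],"rotation":[0,0,0],"jaw":1},{"dp":[0,0,-0.6],"rotation":[0,0,0],"jaw":1},{"dp":[0,0,-1],"rotation":[0,0,0],"jaw":1},{"dp":[0,0,-1],"rotation":[0,0,0],"jaw":1}]'
python3 - <<'E'
from h import *
from bench import camera
for n in("wrist","top"):
    c=camera(n);np.savez(n+"4.npz",**c);P=cloud(c)
    for q in blobs(c,P,.035,.05,(.45,.6,-.17,-.03),20)[:2]: print(n,"dish",len(q),q[:,2].mean(),circ(q))
    for q in blobs(c,P,.10,.13,(.36,.53,.27,.42),5)[:1]: print(n,"disp",np.percentile(q[:,2],98))
    for q in blobs(c,P,.036,.05,(.57,.64,.28,.35),20)[:1]: print(n,"cheek",len(q),q.mean(0),cv2.minAreaRect((q[:,:2]*1000).astype(np.float32)))
to([.605,.313,.2],np.radians(-30))
E
```

```text
time: 8.48
ee_pos: [0.5181, -0.1006, 0.0292]
eef_rot: [1.0, -0.0, 0.0, -0.0]
ft_force: [-0.1, -0.4, 0.7]
width: 0.0576
grip_force: 12.0
time: 9.48
ee_pos: [0.5206, -0.1011, 0.1836]
eef_rot: [1.0, -0.0, 0.004, -0.0]
ft_force: [-0.3, -0.3, -0.5]
width: 0.0873
grip_force: 0.0
wrist dish 475 0.03966175895902312 ((517.1221923828125, -99.19046783447266), ((517.2349853515625, -99.08622741699219), 29.884288787841797))
top disp 0.114400711439361
top cheek 91 [0.60416641 0.31166617 0.04096326] ((604.5143432617188, 311.85247802734375), (23.436695098876953, 25.448545455932617), 61.21406555175781)
dp [ 0.5793 -2.7563 -0.1356] pos [ 0.5182 -0.1004  0.1793]
rot [-0.     -0.0002 -0.1666] yaw now -90.0 turn 60.0 q7 -1.37 t 9.6
```

```bash
python3 -m pendant '[{"dp":[0.06,-0.3,-0.13],"rotation":[0,0,0],"jaw":1},{"dp":[0.14,-0.65,-0.13],"rotation":[0,0,0],"jaw":1},{"dp":[0.2,-1,-0.13],"rotation":[0,0,0],"jaw":1}]' >/dev/null
python3 -m pendant '[{"dp":[0.07,-0.35,0],"rotation":[0,0,0],"jaw":0.8},{"dp":[0.14,-0.7,0],"rotation":[0,0,0],"jaw":0.8},{"dp":[0.2,-1,0],"rotation":[0,0,0],"jaw":0.8}]' >/dev/null
python3 -m pendant '[{"dp":[0.06,-0.3,0],"rotation":[0,0,-0.025],"jaw":0.8},{"dp":[0.12,-0.6,0],"rotation":[0,0,-0.05],"jaw":0.8},{"dp":[0.18,-0.756,0],"rotation":[0,0,-0.075],"jaw":0.8},{"dp":[0.18,-0.756,0],"rotation":[0,0,-0.1],"jaw":0.8},{"dp":[0.18,-0.756,0],"rotation":[0,0,-0.125],"jaw":0.8},{"dp":[0.18,-0.756,0],"rotation":[0,0,-0.15],"jaw":0.8},{"dp":[0.18,-0.756,0],"rotation":[0,0,-0.1694],"jaw":0.8},{"dp":[0.18,-0.756,0],"rotation":[0,0,-0.1694],"jaw":0.8}]'
python3 - <<'E'
from h import *
from bench import camera
for n in("wrist","top"):
    c=camera(n);np.savez(n+"5.npz",**c);P=cloud(c)
    for q in blobs(c,P,.036,.05,(.57,.64,.28,.35),20)[:1]: print(n,"cheek",len(q),q.mean(0),cv2.minAreaRect((q[:,:2]*1000).astype(np.float32)))
to([.6046,.3125,.02],np.radians(-29))
E
```

```text
time: 11.32
ee_pos: [0.6045, 0.3123, 0.1966]
eef_rot: [0.862, 0.507, -0.002, -0.0]
ft_force: [-0.3, -0.2, -0.8]
width: 0.0697
grip_force: 0.0
wrist cheek 417 [0.60522825 0.31401964 0.04214118] ((604.8430786132812, 313.47509765625), (23.675691604614258, 25.1802978515625), 60.3536491394043)
top cheek 93 [0.60432102 0.31168098 0.04088884] ((604.5286254882812, 311.825439453125), (24.509471893310547, 25.26828384399414), 61.959842681884766)
dp [1.500e-03 7.000e-04 1.182e+00] pos [0.6047 0.3125 0.1973]
rot [-0.0002  0.0003 -0.0005] yaw now -29.2 turn 0.2 q7 -0.97 t 11.4
```

```bash
python3 -m pendant '[{"dp":[0,0,0.3],"rotation":[0,0,0],"jaw":0.8},{"dp":[0,0,0.6],"rotation":[0,0,0],"jaw":0.8},{"dp":[0,0,0.8],"rotation":[0,0,0],"jaw":0.8},{"dp":[0,0,0.95],"rotation":[0,0,0],"jaw":0.8},{"dp":[0,0,1],"rotation":[0,0,0],"jaw":0.8}]' >/dev/null
python3 -m pendant '[{"dp":[0,0,0.1],"rotation":[0,0,0],"jaw":0.6},{"dp":[0,0,0.182],"rotation":[0,0,0],"jaw":0.6},{"dp":[0,0,0.182],"rotation":[0,0,0],"jaw":0.6},{"dp":[0,0,0.182],"rotation":[0,0,0],"jaw":0.45},{"dp":[0,0,0.182],"rotation":[0,0,0],"jaw":0.3},{"dp":[0,0,0.182],"rotation":[0,0,0],"jaw":0.2},{"dp":[0,0,0.182],"rotation":[0,0,0],"jaw":0.2},{"dp":[0,0,0.182],"rotation":[0,0,0],"jaw":0.2}]' 15
python3 -m pendant '[{"dp":[0,0,0],"rotation":[0,0,0],"jaw":0.2},{"dp":[0,0,-0.05],"rotation":[0,0,0],"jaw":0.2},{"dp":[0,0,-0.3],"rotation":[0,0,0],"jaw":0.2},{"dp":[0,0,-0.6],"rotation":[0,0,0],"jaw":0.2},{"dp":[0,0,-0.9],"rotation":[0,0,0],"jaw":0.2},{"dp":[0,0,-0.9],"rotation":[0,0,0],"jaw":0.2}]'
python3 - <<'E'
from h import *
to([.518,-.1,.155],np.radians(-90))
E
```

```text
time: 13.05
ee_pos: [0.6053, 0.3129, 0.0217]
eef_rot: [0.862, 0.507, 0.0, -0.0]
ft_force: [-0.5, -0.2, 2.4]
width: 0.0259
grip_force: 15.0
time: 13.8
ee_pos: [0.607, 0.3137, 0.1611]
eef_rot: [0.862, 0.507, 0.004, -0.0]
ft_force: [1.2, -0.6, -1.6]
width: 0.0258
grip_force: 15.0
dp [-2.6996  0.8191  0.0266] pos [0.607  0.3137 0.1611]
rot [-0.     -0.0012  0.1694] yaw now -29.0 turn -61.0 q7 -0.97 t 13.8
```

```bash
python3 -m pendant '[{"dp":[-0.15,0.05,0],"rotation":[0,0,0],"jaw":0.2},{"dp":[-0.45,0.14,0],"rotation":[0,0,0],"jaw":0.2},{"dp":[-0.8,0.24,0],"rotation":[0,0,0],"jaw":0.2},{"dp":[-1,0.3,0],"rotation":[0,0,0],"jaw":0.2}]' >/dev/null
python3 -m pendant '[{"dp":[-0.35,0.1,0],"rotation":[0,0,0],"jaw":0.2},{"dp":[-0.7,0.2,0],"rotation":[0,0,0],"jaw":0.2},{"dp":[-1,0.3,0],"rotation":[0,0,0],"jaw":0.2}]' >/dev/null
python3 -m pendant '[{"dp":[-0.3,0.1,0],"rotation":[0,0,0.025],"jaw":0.2},{"dp":[-0.6,0.2,0],"rotation":[0,0,0.05],"jaw":0.2},{"dp":[-0.7,0.22,0],"rotation":[0,0,0.075],"jaw":0.2},{"dp":[-0.7,0.22,0],"rotation":[0,0,0.1],"jaw":0.2},{"dp":[-0.7,0.22,0],"rotation":[0,0,0.125],"jaw":0.2},{"dp":[-0.7,0.22,0],"rotation":[0,0,0.15],"jaw":0.2},{"dp":[-0.7,0.22,0],"rotation":[0,0,0.1694],"jaw":0.2},{"dp":[-0.7,0.22,0],"rotation":[0,0,0.1694],"jaw":0.2}]'
python3 - <<'E'
from h import *
from bench import camera
c=camera("wrist");np.savez("w6.npz",**c);P=cloud(c);cv2.imwrite("pics/w6.png",cv2.resize(c["image"][:,:,::-1],(768,576)))
for q in blobs(c,P,.035,.05,(.45,.6,-.17,-.03),20)[:2]: print("dish",len(q),q[:,2].mean(),circ(q))
for q in blobs(c,P,.12,.2,(.48,.57,-.125,-.07),20)[:4]: print("cast",len(q),q.mean(0),q.min(0),q.max(0))
to([.518,-.1,.051],np.radians(-90))
E
```

```text
time: 15.68
ee_pos: [0.5157, -0.1009, 0.1557]
eef_rot: [1.0, 0.0, -0.001, -0.0]
ft_force: [-0.3, -0.3, -1.3]
width: 0.0259
grip_force: 15.0
dish 467 0.03975193463687418 ((517.2572021484375, -99.225341796875), ((517.068603515625, -99.30802917480469), 29.730224609375))
cast 2392 [ 0.52520826 -0.09993494  0.1689396 ] [ 0.51846687 -0.12499755  0.13511788] [ 0.52915768 -0.07499471  0.19273286]
cast 32 [ 0.51058438 -0.11330519  0.19635559] [ 0.50502544 -0.1135639   0.18180029] [ 0.51524053 -0.11281684  0.19996855]
cast 25 [ 0.51019488 -0.08701928  0.19601455] [ 0.50497326 -0.08715969  0.18183353] [ 0.51491083 -0.0863261   0.1993587 ]
dp [ 0.0155 -0.006   0.6987] pos [ 0.5158 -0.1009  0.1558]
rot [-0.      0.0001  0.0004] yaw now -89.8 turn -0.2 q7 -1.37 t 15.7
```

View pics/w6.png

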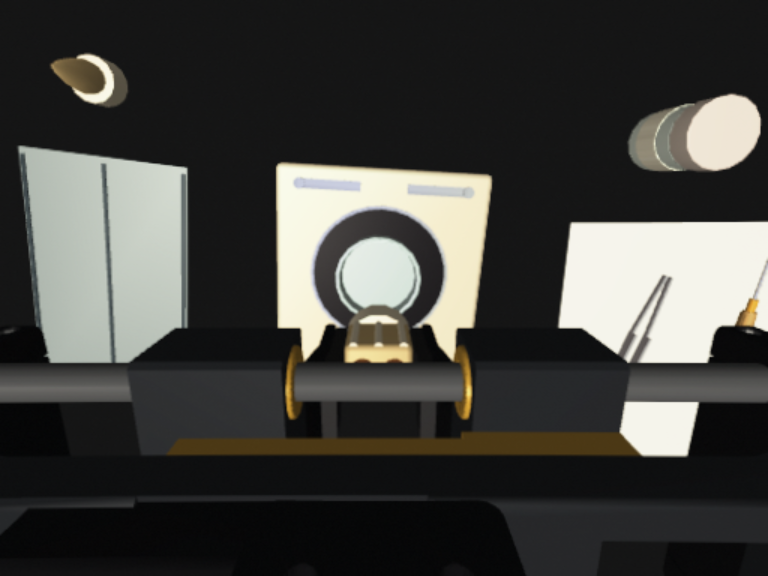

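The wrist picture shows the cast upright in the fingers at (378,335), the dish centred on the disc at (378,275), the jar cap at (722,132) and the forceps tip at (667,277).

```bash
python3 -m pendant '[{"dp":[0.019,-0.005,0.2],"rotation":[0,0,0],"jaw":0.2},{"dp":[0.019,-0.005,0.4],"rotation":[0,0,0],"jaw":0.2},{"dp":[0.019,-0.005,0.55],"rotation":[0,0,0],"jaw":0.2},{"dp":[0.019,-0.005,0.62],"rotation":[0,0,0],"jaw":0.2},{"dp":[0.019,-0.005,0.67],"rotation":[0,0,0],"jaw":0.2},{"dp":[0.019,-0.005,0.69],"rotation":[0,0,0],"jaw":0.2},{"dp":[0.019,-0.005,0.69],"rotation":[0,0,0],"jaw":0.2}]'
python3 -m pendant '[{"dp":[0,0,0.008],"rotation":[0,0,0],"jaw":0.2},{"dp":[0,0,0.014],"rotation":[0,0,0],"jaw":0.2},{"dp":[0,0,0.014],"rotation":[0,0,0],"jaw":0.2}]'
```

```text
time: 16.6
ee_pos: [0.5193, -0.1003, 0.0532]
eef_rot: [1.0, 0.0, 0.0, -0.0]
ft_force: [0.5, -0.1, -0.8]
width: 0.0263
grip_force: 15.0
time: 16.98
ee_pos: [0.519, -0.1003, 0.0508]
eef_rot: [1.0, -0.0, 0.0, -0.0]
ft_force: [0.8, -0.2, -0.7]
width: 0.0256
grip_force: 15.0
```

```bash
python3 -m pendant '[{"dp":[0,0,0.005],"rotation":[0,0,0],"jaw":0.2},{"dp":[0,0,0.009],"rotation":[0,0,0],"jaw":0.2},{"dp":[0,0,0.009],"rotation":[0,0,0],"jaw":0.2}]'
```

```text
time: 17.35
ee_pos: [0.5191, -0.1003, 0.0496]
eef_rot: [1.0, -0.0, 0.0, -0.0]
ft_force: [-1.8, 0.3, 4.8]
width: 0.0257
grip_force: 15.0
```

```bash
python3 -m pendant '[{"dp":[0,0,0],"rotation":[0,0,0],"jaw":0.35},{"dp":[0,0,0],"rotation":[0,0,0],"jaw":0.5},{"dp":[0,0,0],"rotation":[0,0,0],"jaw":0.6},{"dp":[0,0,-0.02],"rotation":[0,0,0],"jaw":0.6},{"dp":[0,0,-0.2],"rotation":[0,0,0],"jaw":0.6},{"dp":[0,0,-0.5],"rotation":[0,0,0],"jaw":0.7},{"dp":[0,0,-0.9],"rotation":[0,0,0],"jaw":0.8},{"dp":[0,0,-1],"rotation":[0,0,0],"jaw":0.8}]' >/dev/null
python3 -m pendant '[{"dp":[0.15,0.3,0],"rotation":[0,0,0],"jaw":0.8},{"dp":[0.3,0.6,0],"rotation":[0,0,0],"jaw":0.8},{"dp":[0.5,0.85,0],"rotation":[0,0,0],"jaw":0.8},{"dp":[0.5,0.85,0],"rotation":[0,0,0],"jaw":0.8},{"dp":[0.5,0.85,0],"rotation":[0,0,0],"jaw":0.8}]'
python3 - <<'E'
from h import *
from bench import camera
for n in("wrist","top"):
    c=camera(n);np.savez(n+"7.npz",**c);P=cloud(c)
    for q in blobs(c,P,.035,.045,(.45,.6,-.17,-.03),20)[:2]: print(n,"dish",len(q),q[:,2].mean(),circ(q)[1])
    for q in blobs(c,P,.065,.08,(.45,.6,-.17,-.03),20)[:2]: print(n,"cast",len(q),q[:,2].mean(),cv2.minAreaRect((q[:,:2]*1000).astype(np.float32)))
    for q in blobs(c,P,.057,.07,(.55,.67,-.36,-.24),20)[:2]: print(n,"jar",len(q),q[:,2].mean(),circ(q))
to([.609,-.297,.036],np.radians(-90))
E
```

```text
time: 18.98
ee_pos: [0.5936, -0.2274, 0.1986]
eef_rot: [1.0, -0.0, -0.001, -0.0]
ft_force: [-0.0, 0.5, 1.0]
width: 0.07
grip_force: 0.0
wrist dish 166 0.039636759515532846 ((533.5322265625, -104.9091796875), 22.130794525146484)
wrist dish 99 0.04084662291108285 ((522.402587890625, -101.95057678222656), 13.267067909240723)
wrist cast 66 0.06875186544841584 ((527.502685546875, -104.04609680175781), (17.48859214782715, 4.542056560516357), 82.71526336669922)
wrist jar 1131 0.06224132637509983 ((610.4148559570312, -299.5745849609375), ((610.49755859375, -299.4637756347656), 21.16259765625))
top dish 92 0.038282483415389305 ((519.091064453125, -99.03379821777344), 29.764936447143555)
top cast 100 0.06882303687971807 ((519.16650390625, -98.13534545898438), (24.64696502685547, 22.465429306030273), 87.83839416503906)
top jar 125 0.060300604631989586 ((605.464111328125, -298.2442321777344), ((608.11962890625, -298.31378173828125), 21.012584686279297))
dp [0.1007 0.4701 1.0885] pos [ 0.5938 -0.2267  0.1993]
rot [-0.0002 -0.      0.0002] yaw now -89.9 turn -0.1 q7 -1.09 t 19.1
```

```bash
python3 -m pendant '[{"dp":[0.104,0.25,0.2],"rotation":[0,0,0],"jaw":0.85},{"dp":[0.104,0.483,0.4],"rotation":[0,0,0],"jaw":0.85},{"dp":[0.104,0.483,0.65],"rotation":[0,0,0],"jaw":0.85},{"dp":[0.104,0.483,0.8],"rotation":[0,0,0],"jaw":0.85},{"dp":[0.104,0.483,0.95],"rotation":[0,0,0],"jaw":0.85},{"dp":[0.104,0.483,1],"rotation":[0,0,0],"jaw":0.85}]' >/dev/null
python3 -m pendant '[{"dp":[0,0,0.08],"rotation":[0,0,0],"jaw":0.85},{"dp":[0,0,0.08],"rotation":[0,0,0],"jaw":0.7},{"dp":[0,0,0.08],"rotation":[0,0,0],"jaw":0.55},{"dp":[0,0,0.08],"rotation":[0,0,0],"jaw":0.4},{"dp":[0,0,0.08],"rotation":[0,0,0],"jaw":0.4},{"dp":[0,0,0.08],"rotation":[0,0,0],"jaw":0.4}]' 15
python3 -m pendant '[{"dp":[0,0,0],"rotation":[0,0,0],"jaw":0.4},{"dp":[0,0,-0.05],"rotation":[0,0,0],"jaw":0.4},{"dp":[0,0,-0.25],"rotation":[0,0,0],"jaw":0.4},{"dp":[0,0,-0.5],"rotation":[0,0,0],"jaw":0.4},{"dp":[0,0,-0.5],"rotation":[0,0,0],"jaw":0.4}]'
python3 - <<'E'
from h import *
to([.6285,-.106,.0375],np.radians(-92.8))
E
```

```text
time: 20.58
ee_pos: [0.6098, -0.3004, 0.0377]
eef_rot: [1.0, -0.0, 0.0, 0.0]
ft_force: [0.5, -0.6, 1.6]
width: 0.0416
grip_force: 15.0
time: 21.2
ee_pos: [0.6111, -0.3012, 0.116]
eef_rot: [1.0, -0.0, 0.002, 0.001]
ft_force: [-0.3, 0.4, -1.0]
width: 0.0414
grip_force: 15.0
dp [ 0.1132 -1.3026  0.5214] pos [ 0.6111 -0.3012  0.116 ]
rot [ 0.0003 -0.0008  0.0077] yaw now -90.0 turn -2.8 q7 -0.94 t 21.2
```

```bash
python3 -m pendant '[{"dp":[0.06,-0.25,0],"rotation":[0,0,0.0077],"jaw":0.4},{"dp":[0.11,-0.6,0],"rotation":[0,0,0.0077],"jaw":0.4},{"dp":[0.12,-0.9,0],"rotation":[0,0,0.0077],"jaw":0.4},{"dp":[0.12,-1,0],"rotation":[0,0,0.0077],"jaw":0.4},{"dp":[0.12,-1,0],"rotation":[0,0,0.0077],"jaw":0.4}]' >/dev/null
python3 -m pendant '[{"dp":[0,-0.15,0],"rotation":[0,0,0],"jaw":0.4},{"dp":[0,-0.3,0],"rotation":[0,0,0],"jaw":0.4},{"dp":[0,-0.3,0.2],"rotation":[0,0,0],"jaw":0.4},{"dp":[0,-0.3,0.35],"rotation":[0,0,0],"jaw":0.4},{"dp":[0,-0.3,0.45],"rotation":[0,0,0],"jaw":0.4},{"dp":[0,-0.3,0.48],"rotation":[0,0,0],"jaw":0.4},{"dp":[0,-0.3,0.48],"rotation":[0,0,0],"jaw":0.4}]'
python3 -c "
from h import *
to([.6285,-.106,.0375],np.radians(-92.8))"
```

```text
time: 22.7
ee_pos: [0.63, -0.106, 0.0407]
eef_rot: [1.0, -0.025, 0.0, 0.0]
ft_force: [0.5, -0.3, -0.7]
width: 0.0415
grip_force: 15.0
dp [-0.0099  0.0003  0.0212] pos [ 0.63   -0.106   0.0407]
rot [ 0.     -0.0001 -0.0001] yaw now -92.8 turn 0.0 q7 -1.27 t 22.7
```

```bash
python3 -m pendant '[{"dp":[-0.01,0,0.01],"rotation":[0,0,0],"jaw":0.4},{"dp":[-0.01,0,0.018],"rotation":[0,0,0],"jaw":0.4},{"dp":[-0.01,0,0.022],"rotation":[0,0,0],"jaw":0.4},{"dp":[-0.01,0,0.022],"rotation":[0,0,0],"jaw":0.4}]'
```

```text
time: 23.2
ee_pos: [0.6287, -0.1052, 0.0376]
eef_rot: [1.0, -0.024, 0.0, -0.0]
ft_force: [-1.1, -0.4, 4.1]
width: 0.0416
grip_force: 15.0
```

```bash
python3 -m pendant '[{"dp":[0,0,0],"rotation":[0,0,0],"jaw":0.55},{"dp":[0,0,0],"rotation":[0,0,0],"jaw":0.7},{"dp":[0,0,0],"rotation":[0,0,0],"jaw":0.75},{"dp":[0,0,-0.05],"rotation":[0,0,0],"jaw":0.75},{"dp":[0,0,-0.3],"rotation":[0,0,0],"jaw":0.75},{"dp":[0,0,-0.7],"rotation":[0,0,0],"jaw":0.75},{"dp":[0,0,-1],"rotation":[0,0,0],"jaw":0.75},{"dp":[0,0,-1],"rotation":[0,0,0],"jaw":0.75}]' >/dev/null
python3 -m pendant '[{"dp":[-0.2,0.25,0],"rotation":[0,0,0],"jaw":0.5},{"dp":[-0.4,0.5,0],"rotation":[0,0,0],"jaw":0.5},{"dp":[-0.65,0.65,0],"rotation":[0,0,0],"jaw":0.5}]' >/dev/null
python3 -m pendant '[{"dp":[-0.25,0.25,0],"rotation":[0,0,0],"jaw":0.5},{"dp":[-0.5,0.5,0],"rotation":[0,0,0],"jaw":0.5},{"dp":[-0.65,0.65,0],"rotation":[0,0,0],"jaw":0.5},{"dp":[-0.65,0.65,0],"rotation":[0,0,0],"jaw":0.5}]'
python3 - <<'E'
from h import *
from bench import camera
for n in("wrist","top"):
    c=camera(n);np.savez(n+"8.npz",**c);P=cloud(c);cv2.imwrite(f"pics/{n}8.png",cv2.resize(c["image"][:,:,::-1],(768,576)))
    for q in blobs(c,P,.057,.07,(.57,.67,-.16,-.06),20)[:2]: print(n,"jar",len(q),q[:,2].mean(),circ(q))
    for q in blobs(c,P,.005,.014,(.35,.55,-.42,-.22),15)[:4]: print(n,"tool",len(q),q.mean(0),cv2.minAreaRect((q[:,:2]*1000).astype(np.float32)))
E
```

```text
time: 25.08
ee_pos: [0.4219, -0.2923, 0.1868]
eef_rot: [1.0, -0.026, -0.0, -0.0]
ft_force: [1.5, 0.2, 0.1]
width: 0.0436
grip_force: 0.0
wrist tool 716 [ 0.44174203 -0.38831036  0.00839889] ((452.3961181640625, -390.0807189941406), (9.177559852600098, 148.71112060546875), 83.39280700683594)
wrist tool 241 [ 0.42758428 -0.30039472  0.00919403] ((427.7475280761719, -300.19879150390625), (14.596370697021484, 75.85979461669922), 73.01860809326172)
wrist tool 26 [ 0.50054695 -0.32624206  0.00589116] ((500.2846374511719, -326.3230895996094), (2.431981086730957, 19.90606117248535), 73.50901794433594)
top jar 209 0.0608649503310969 ((630.8960571289062, -104.19650268554688), ((630.8533935546875, -104.1114501953125), 20.875011444091797))
```

View pics/wrist8.png

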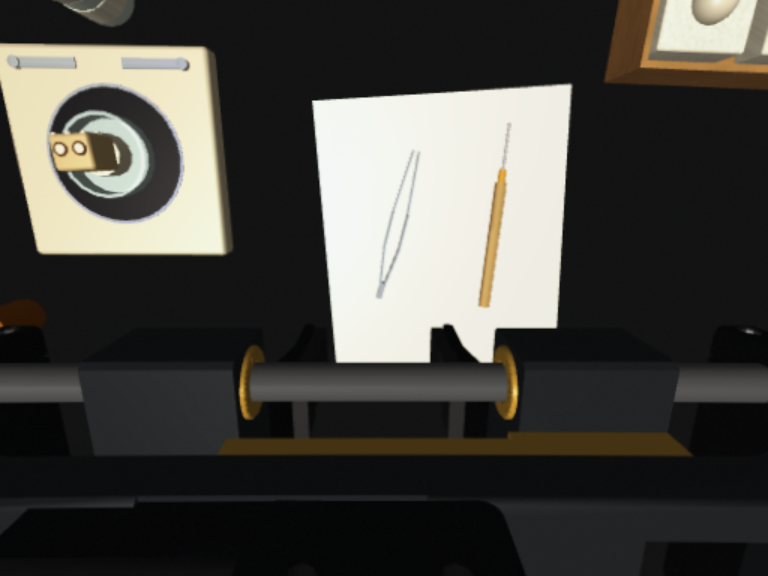

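The wrist picture shows the cast standing in the dish at (110,152) and the jar behind the stage at (100,8). The forceps run from the joined end (380,295) to the points (415,150). The probe runs from its handle end (485,305) to the needle tip (509,123).

Run:
```python
from h import *
c=dict(np.load("wrist8.npz"));g=c["image"].astype(int).min(2)
paper=np.zeros(g.shape,np.uint8);cv2.fillConvexPoly(paper,(np.array([[322,108],[562,94],[548,318],[342,318]])/1.5).astype(np.int32),1)
def pc(u0,u1,thr):
    m=((g<thr)&(paper>0));m[:,:int(u0/1.5)]=0;m[:,int(u1/1.5):]=0
    v,u=np.nonzero(m);return m,np.c_[u,v]
for n,u0,u1,thr,z in(("forceps",360,440,205,.008),("probe",465,530,190,.009)):
    m,uv=pc(u0,u1,thr);q=(plane(c,uv,z)*1000).astype(np.float32)
    rr=cv2.minAreaRect(q);print(n,len(q),rr)
    x,y,w,h=None,None,None,None
    vx,vy,x0,y0=cv2.fitLine(q,cv2.DIST_HUBER,0,.01,.01).ravel();s=1 if vx>0 else -1
    d=np.array([vx,vy])*s;t=(q-[x0,y0])@d
    print(" axis deg",np.degrees(np.arctan2(d[1],d[0])),"ends",np.array([x0,y0])+t.min()*d,np.array([x0,y0])+t.max()*d,np.ptp(t))
P=cloud(c)
for q in blobs(c,P,.0015,.005,(.4,.62,.02,.2),50)[:2]:print("mat",cv2.minAreaRect((q[:,:2]*1000).astype(np.float32)))
```

```text
forceps 320 ((450.496826171875, -307.55108642578125), (14.609163284301758, 123.66678619384766), 72.66222381591797)
 axis deg -17.612934 ends [ 390.95892 -290.7544 ] [ 508.83264 -328.17545] 123.67114
probe 807 ((452.36212158203125, -388.6954345703125), (10.969815254211426, 148.41893005371094), 83.25725555419922)
 axis deg -6.6592765 ends [ 378.6475  -380.17084] [ 526.06134 -397.38177] 148.41516
```

```bash
python3 -c "
from h import *
to([.448,-.308,.003],np.radians(-107.5))"
```

```text
dp [0.1638 0.1131 1.2249] pos [ 0.4243 -0.29    0.1868]
rot [-0.0001  0.      0.0409] yaw now -92.8 turn -14.7 q7 -1.02 t 25.2
```

```bash
python3 -m pendant '[{"dp":[0.1638,0.1131,0.2],"rotation":[0,0,0.02],"jaw":0.5},{"dp":[0.1638,0.1131,0.5],"rotation":[0,0,0.0409],"jaw":0.5},{"dp":[0.1638,0.1131,0.75],"rotation":[0,0,0.0409],"jaw":0.5},{"dp":[0.1638,0.1131,0.95],"rotation":[0,0,0.0409],"jaw":0.5},{"dp":[0.1638,0.1131,1],"rotation":[0,0,0.0409],"jaw":0.5},{"dp":[0.1638,0.1131,1],"rotation":[0,0,0.0409],"jaw":0.5}]' >/dev/null
python3 -m pendant '[{"dp":[0,0,0.1],"rotation":[0,0,0],"jaw":0.5},{"dp":[0,0,0.17],"rotation":[0,0,0],"jaw":0.5},{"dp":[0,0,0.205],"rotation":[0,0,0],"jaw":0.5},{"dp":[0,0,0.22],"rotation":[0,0,0],"jaw":0.5},{"dp":[0,0,0.22],"rotation":[0,0,0],"jaw":0.5},{"dp":[0,0,0.22],"rotation":[0,0,0],"jaw":0.5}]'
python3 -m pendant '[{"dp":[0,0,0],"rotation":[0,0,0],"jaw":0.3},{"dp":[0,0,0],"rotation":[0,0,0],"jaw":0.2},{"dp":[0,0,0],"rotation":[0,0,0],"jaw":0.1},{"dp":[0,0,0],"rotation":[0,0,0],"jaw":0.1},{"dp":[0,0,0],"rotation":[0,0,0],"jaw":0.1}]' 12
```

```text
time: 26.68
ee_pos: [0.448, -0.3088, 0.0043]
eef_rot: [0.988, -0.152, 0.0, -0.0]
ft_force: [-0.2, 0.3, -1.2]
width: 0.0434
grip_force: 0.0
time: 27.3
ee_pos: [0.4478, -0.3086, 0.004]
eef_rot: [0.988, -0.152, -0.0, -0.0]
ft_force: [0.5, -0.4, 0.4]
width: 0.0143
grip_force: 12.0
```

```bash
python3 -m pendant '[{"dp":[0,0,-0.05],"rotation":[0,0,0],"jaw":0.1},{"dp":[0,0,-0.25],"rotation":[0,0,0],"jaw":0.1},{"dp":[0,0,-0.6],"rotation":[0,0,0],"jaw":0.1},{"dp":[0,0,-1],"rotation":[0,0,0],"jaw":0.1},{"dp":[0,0,-1],"rotation":[0,0,0],"jaw":0.1}]'
python3 -m pendant '[{"dp":[-0.04,-0.15,0],"rotation":[0,0,0],"jaw":0.1},{"dp":[-0.1,-0.45,0],"rotation":[0,0,0],"jaw":0.1},{"dp":[-0.17,-0.8,0],"rotation":[0,0,0],"jaw":0.1},{"dp":[-0.21,-0.98,0],"rotation":[0,0,0],"jaw":0.1}]' >/dev/null
python3 -m pendant '[{"dp":[-0.07,-0.35,0],"rotation":[0,0,0],"jaw":0.1},{"dp":[-0.14,-0.7,0],"rotation":[0,0,0],"jaw":0.1},{"dp":[-0.21,-0.98,0],"rotation":[0,0,0],"jaw":0.1}]' >/dev/null
python3 -m pendant '[{"dp":[-0.07,-0.35,0],"rotation":[0,0,0],"jaw":0.1},{"dp":[-0.14,-0.7,0],"rotation":[0,0,-0.01],"jaw":0.1},{"dp":[-0.21,-0.9,0],"rotation":[0,0,-0.02],"jaw":0.1},{"dp":[-0.21,-0.98,0],"rotation":[0,0,-0.029],"jaw":0.1},{"dp":[-0.21,-0.98,0],"rotation":[0,0,-0.029],"jaw":0.1},{"dp":[-0.21,-0.98,0],"rotation":[0,0,-0.029],"jaw":0.1}]'
python3 - <<'E'
from h import *
from bench import camera
for n in("wrist","top"):
    c=camera(n);np.savez(n+"9.npz",**c);cv2.imwrite(f"pics/{n}9.png",cv2.resize(c["image"][:,:,::-1],(768,576)))
to([.5,.139,.15],np.radians(-97))
E
```

```text
time: 27.92
ee_pos: [0.4498, -0.3103, 0.1588]
eef_rot: [0.988, -0.152, 0.004, 0.001]
ft_force: [0.0, 0.6, -0.9]
width: 0.0142
grip_force: 12.0
time: 29.55
ee_pos: [0.4902, 0.1389, 0.154]
eef_rot: [0.998, -0.063, -0.0, 0.0]
ft_force: [0.9, -0.5, -0.0]
width: 0.0145
grip_force: 12.0
dp [ 0.0645 -0.007   0.0272] pos [0.4903 0.1392 0.1541]
rot [ 0.      0.     -0.0005] yaw now -97.2 turn 0.2 q7 -2.0 t 29.6
```

View pics/wrist9.png

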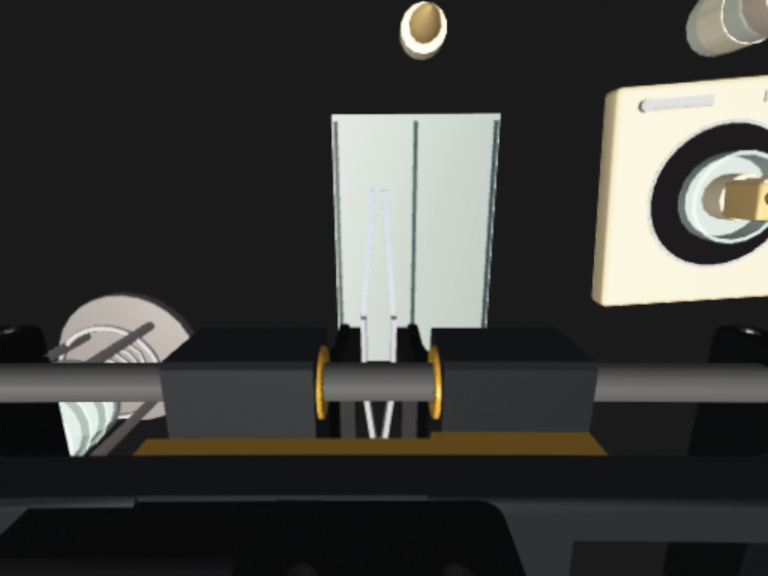

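The wrist picture shows the forceps held straight, with points at (380,190). The mat's far corners are at (332,115) and (500,113), its lines run (336,122)–(342,325), (415,121)–(413,330) and (497,121)–(488,328), and the canine stands undisturbed at (424,30).

Run:
```python
from h import *
c=dict(np.load("wrist9.npz"))
for n,a in dict(far=[(332,115),(500,113)],left=[(336,122),(342,325)],mid=[(415,121),(413,330)],right=[(497,121),(488,328)]).items():
    q=plane(c,np.array(a)/1.5,.003)*1000;d=q[1]-q[0];print(n,q.round(1).tolist(),np.degrees(np.arctan2(d[1],d[0])).round(1),np.linalg.norm(d).round(1))
q=plane(c,np.array([(380,190),(379.5,318)])/1.5,.161)*1000;d=q[0]-q[1];print("forceps tip,bladeshoulder",q,np.degrees(np.arctan2(d[1],d[0])))
T=dict(np.load("top9.npz"));P=cloud(T)
for q in blobs(T,P,.0015,.006,(.4,.62,.02,.2),50)[:2]:print("mat",len(q),cv2.minAreaRect((q[:,:2]*1000).astype(np.float32)))
```

```text
far [[605.1, 158.1], [591.6, 40.2]] -96.6 118.7
left [[600.2, 156.0], [448.1, 174.2]] 173.2 153.2
mid [[593.9, 100.2], [436.7, 117.7]] 173.6 158.2
right [[586.6, 42.5], [430.9, 57.4]] 174.5 156.4
forceps tip,bladeshoulder [[554.83372128 130.80402347]
 [505.47389265 137.11353971]] -7.284440768545325
mat 428 ((579.4190673828125, 102.14884948730469), (119.6067886352539, 47.955833435058594), 85.29768371582031)
mat 371 ((434.6367492675781, 98.6756362915039), (88.10645294189453, 55.73305130004883), 75.22034454345703)
```

```bash
python3 -m pendant '[{"dp":[0.096,-0.012,0.25],"rotation":[0,0,-0.002],"jaw":0.1},{"dp":[0.096,-0.012,0.5],"rotation":[0,0,-0.002],"jaw":0.1},{"dp":[0.096,-0.012,0.75],"rotation":[0,0,-0.002],"jaw":0.1},{"dp":[0.096,-0.012,0.88],"rotation":[0,0,-0.002],"jaw":0.1},{"dp":[0.096,-0.012,0.94],"rotation":[0,0,-0.002],"jaw":0.1},{"dp":[0.096,-0.012,0.965],"rotation":[0,0,-0.002],"jaw":0.1},{"dp":[0.096,-0.012,0.965],"rotation":[0,0,-0.002],"jaw":0.1}]'
python3 -m pendant '[{"dp":[0,0,0.008],"rotation":[0,0,0],"jaw":0.1},{"dp":[0,0,0.014],"rotation":[0,0,0],"jaw":0.1},{"dp":[0,0,0.014],"rotation":[0,0,0],"jaw":0.1}]'
```

```text
time: 30.52
ee_pos: [0.5052, 0.1404, 0.0099]
eef_rot: [0.998, -0.055, 0.0, -0.0]
ft_force: [0.9, -1.1, -0.1]
width: 0.0142
grip_force: 12.0
time: 30.9
ee_pos: [0.5049, 0.1404, 0.0074]
eef_rot: [0.998, -0.055, 0.0, -0.0]
ft_force: [0.3, 0.2, 1.3]
width: 0.0142
grip_force: 12.0
```

```bash
python3 -m pendant '[{"dp":[0,0,0.003],"rotation":[0,0,0],"jaw":0.2},{"dp":[0,0,0.003],"rotation":[0,0,0],"jaw":0.3},{"dp":[0,0,0.003],"rotation":[0,0,0],"jaw":0.35},{"dp":[0,0,-0.05],"rotation":[0,0,0],"jaw":0.35},{"dp":[0,0,-0.3],"rotation":[0,0,0],"jaw":0.35},{"dp":[0,0,-0.7],"rotation":[0,0,0],"jaw":0.4},{"dp":[0,0,-1],"rotation":[0,0,0],"jaw":0.5},{"dp":[0,0,-1],"rotation":[0,0,0],"jaw":0.5}]'
python3 - <<'E'
from h import *
from bench import camera
c=camera("wrist");np.savez("w10.npz",**c);cv2.imwrite("pics/w10.png",cv2.resize(c["image"][:,:,::-1],(768,576)))
E
python3 -m pendant '[{"dp":[-0.02,0.3,0],"rotation":[0,0,0],"jaw":0.5},{"dp":[-0.02,0.6,0],"rotation":[0,0,0],"jaw":0.5},{"dp":[-0.02,0.9,0],"rotation":[0,0,0],"jaw":0.5}]' >/dev/null
python3 -m pendant '[{"dp":[-0.02,0.35,0],"rotation":[0,0,0],"jaw":0.5},{"dp":[-0.02,0.7,0],"rotation":[0,0,0],"jaw":0.5},{"dp":[-0.02,0.9,0],"rotation":[0,0,0],"jaw":0.5}]' >/dev/null
python3 -m pendant '[{"dp":[-0.02,0.35,0],"rotation":[0,0,0],"jaw":0.5},{"dp":[-0.02,0.7,0],"rotation":[0,0,0],"jaw":0.5},{"dp":[-0.02,0.9,0],"rotation":[0,0,0],"jaw":0.5}]' >/dev/null
python3 -m pendant '[{"dp":[-0.02,0.35,0],"rotation":[0,0,0],"jaw":0.5},{"dp":[-0.02,0.7,0],"rotation":[0,0,0],"jaw":0.5},{"dp":[-0.02,0.84,0],"rotation":[0,0,0],"jaw":0.5},{"dp":[-0.02,0.84,0],"rotation":[0,0,0],"jaw":0.5},{"dp":[-0.02,0.84,0],"rotation":[0,0,0],"jaw":0.5}]'
python3 - <<'E'
from h import *
from bench import camera
c=camera("wrist");np.savez("w11.npz",**c);P=cloud(c)
for q in blobs(c,P,.005,.014,(.35,.55,-.42,-.34),15)[:3]: print("probe",len(q),q.mean(0),cv2.minAreaRect((q[:,:2]*1000).astype(np.float32)))
to([.4341,-.3872,.003],np.radians(-96.7))
E
```

```text
time: 31.9
ee_pos: [0.5069, 0.141, 0.1613]
eef_rot: [0.998, -0.055, 0.003, -0.002]
ft_force: [0.7, -0.1, -1.0]
width: 0.0425
grip_force: 0.0
time: 33.7
ee_pos: [0.4343, -0.3849, 0.1564]
eef_rot: [0.998, -0.055, -0.001, -0.001]
ft_force: [0.1, 0.3, -0.0]
width: 0.0435
grip_force: 0.0
probe 813 [ 0.44202028 -0.38816515  0.00851607] ((452.51849365234375, -389.43511962890625), (9.168787956237793, 149.1026611328125), 83.19522857666016)
dp [-8.0000e-04  1.8500e-02  1.0242e+00] pos [ 0.4346 -0.3846  0.1566]
rot [-0.0002  0.0001  0.0012] yaw now -96.3 turn -0.4 q7 -0.79 t 33.8
```

View pics/w10.png

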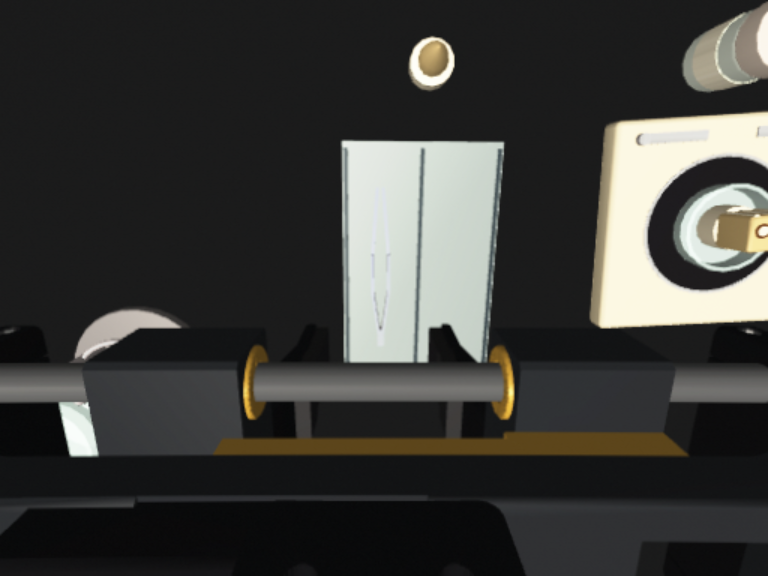

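The wrist picture shows the forceps lying in the left lane from (381,190) to (380,345), midway between the lines at about 346 and 419, with ends well inside the mat.

```bash
python3 -m pendant '[{"dp":[0,0.0185,0.25],"rotation":[0,0,0.0012],"jaw":0.5},{"dp":[0,0.0185,0.5],"rotation":[0,0,0.0012],"jaw":0.5},{"dp":[0,0.0185,0.75],"rotation":[0,0,0.0012],"jaw":0.5},{"dp":[0,0.0185,0.9],"rotation":[0,0,0.0012],"jaw":0.5},{"dp":[0,0.0185,0.98],"rotation":[0,0,0.0012],"jaw":0.5},{"dp":[0,0.0185,1],"rotation":[0,0,0.0012],"jaw":0.5},{"dp":[0,0.0185,1],"rotation":[0,0,0.0012],"jaw":0.5}]'
python3 -m pendant '[{"dp":[0,0,0.015],"rotation":[0,0,0],"jaw":0.3},{"dp":[0,0,0.015],"rotation":[0,0,0],"jaw":0.2},{"dp":[0,0,0.015],"rotation":[0,0,0],"jaw":0.05},{"dp":[0,0,0.015],"rotation":[0,0,0],"jaw":0.05},{"dp":[0,0,0.015],"rotation":[0,0,0],"jaw":0.05},{"dp":[0,0,0.015],"rotation":[0,0,0],"jaw":0.05}]' 12
python3 -m pendant '[{"dp":[0,0,-0.05],"rotation":[0,0,0],"jaw":0.05},{"dp":[0,0,-0.25],"rotation":[0,0,0],"jaw":0.05},{"dp":[0,0,-0.6],"rotation":[0,0,0],"jaw":0.05},{"dp":[0,0,-1],"rotation":[0,0,0],"jaw":0.05},{"dp":[0,0,-1],"rotation":[0,0,0],"jaw":0.05}]'
python3 -c "
from h import *
to([.475,.083,.157],np.radians(-96.6))"
```

```text
time: 34.62
ee_pos: [0.4345, -0.3889, 0.0079]
eef_rot: [0.998, -0.059, 0.001, 0.0]
ft_force: [0.1, -1.0, 0.5]
width: 0.0434
grip_force: 0.0
time: 35.38
ee_pos: [0.434, -0.3889, 0.005]
eef_rot: [0.998, -0.059, 0.0, -0.0]
ft_force: [-0.3, 0.4, 1.3]
width: 0.0082
grip_force: 12.0
time: 36.0
ee_pos: [0.4355, -0.3909, 0.1599]
eef_rot: [0.998, -0.059, 0.003, 0.002]
ft_force: [-0.1, 0.1, -0.6]
width: 0.0089
grip_force: 12.0
dp [-0.1129 -3.1681  0.0094] pos [ 0.4355 -0.3909  0.1599]
rot [ 0.0005 -0.0011 -0.0006] yaw now -96.8 turn 0.2 q7 -0.78 t 36.0
```

```bash
python3 -m pendant '[{"dp":[-0.01,-0.15,0],"rotation":[0,0,0],"jaw":0.05},{"dp":[-0.015,-0.4,0],"rotation":[0,0,0],"jaw":0.05},{"dp":[-0.015,-0.75,0],"rotation":[0,0,0],"jaw":0.05}]' >/dev/null
python3 -m pendant '[{"dp":[-0.015,-0.35,0],"rotation":[0,0,0],"jaw":0.05},{"dp":[-0.015,-0.65,0],"rotation":[0,0,0],"jaw":0.05},{"dp":[-0.015,-0.85,0],"rotation":[0,0,0],"jaw":0.05}]' >/dev/null
python3 -m pendant '[{"dp":[-0.015,-0.35,0],"rotation":[0,0,0],"jaw":0.05},{"dp":[-0.015,-0.65,0],"rotation":[0,0,0],"jaw":0.05},{"dp":[-0.015,-0.85,0],"rotation":[0,0,0],"jaw":0.05}]' >/dev/null
python3 -m pendant '[{"dp":[-0.015,-0.35,0],"rotation":[0,0,0],"jaw":0.05},{"dp":[-0.015,-0.65,0],"rotation":[0,0,0],"jaw":0.05},{"dp":[-0.015,-0.72,0],"rotation":[0,0,0],"jaw":0.05},{"dp":[-0.015,-0.72,0],"rotation":[0,0,0],"jaw":0.05},{"dp":[-0.015,-0.72,0],"rotation":[0,0,0],"jaw":0.05}]'
python3 - <<'E'
from h import *
from bench import camera
c=camera("wrist");np.savez("w12.npz",**c);cv2.imwrite("pics/w12.png",cv2.resize(c["image"][:,:,::-1],(768,576)))
to([.483,.083,.007],np.radians(-96.6))
E
```

```text
time: 37.75
ee_pos: [0.481, 0.0828, 0.1549]
eef_rot: [0.998, -0.06, -0.0, 0.0]
ft_force: [-0.7, -0.4, -0.2]
width: 0.0085
grip_force: 12.0
dp [ 0.0132 -0.0027  0.9861] pos [0.481  0.0828 0.1549]
rot [ 0.      0.     -0.0008] yaw now -96.9 turn 0.3 q7 -1.91 t 37.8
```

View pics/w12.png

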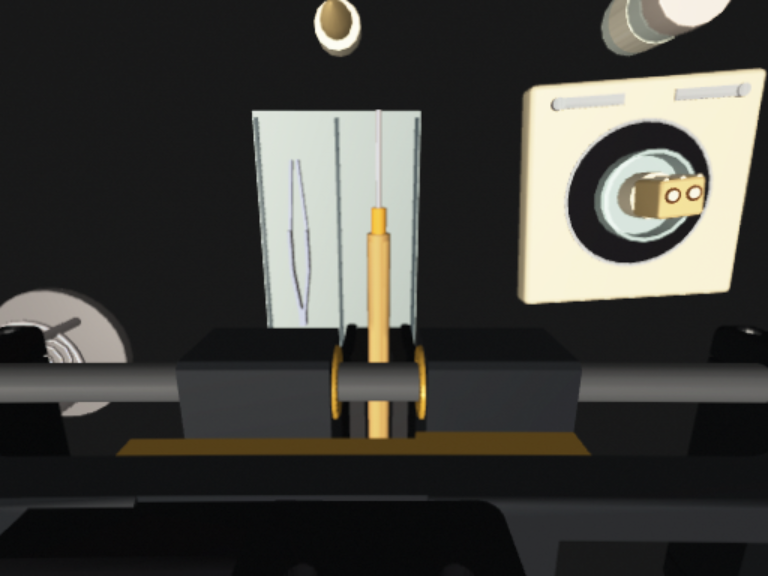

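The wrist picture shows the held probe from needle tip (379,110) down the handle (378,330). The mat's mid line runs (337,119)–(341,325), its right line (418,119)–(412,328), and its far edge (253,111)–(421,111).

Run:
```python
from h import *
c=dict(np.load("w12.npz"))
L={}
for n,a,z in (("far",[(253,111),(421,111)],.003),("mid",[(341,325),(337,119)],.003),("right",[(412,328),(418,119)],.003),("needle",[(378.5,205),(379,110)],.1545),("handle",[(378.5,330),(378,236)],.159)):
    q=plane(c,np.array(a)/1.5,z)*1000;L[n]=q;d=q[1]-q[0];print(n,q.round(1).tolist(),np.degrees(np.arctan2(d[1],d[0])).round(1))
a=np.radians(-6.6);d=np.array([np.cos(a),np.sin(a)]);n=np.array([-d[1],d[0]])
for k in L: print(k,"along",(L[k]@d).round(1),"across",(L[k]@n).round(1))
```

```text
far [[605.0, 157.8], [591.1, 39.7]] -96.8
mid [[438.5, 118.8], [592.9, 99.5]] -7.1
right [[429.1, 61.9], [586.1, 42.3]] -7.1
needle [[539.8, 76.3], [573.8, 72.0]] -7.1
handle [[490.1, 82.2], [528.5, 77.8]] -6.5
far along [582.9 582.6] across [226.2 107.4]
mid along [421.9 577.5] across [168.4 167. ]
right along [419.1 577.3] across [110.8 109.4]
needle along [527.5 561.7] across [137.8 137.5]
handle along [477.4 516.1] across [138. 138.]
```

```bash
python3 -m pendant '[{"dp":[0.007,-0.007,0.25],"rotation":[0,0,0],"jaw":0.05},{"dp":[0.007,-0.007,0.5],"rotation":[0,0,0],"jaw":0.05},{"dp":[0.007,-0.007,0.75],"rotation":[0,0,0],"jaw":0.05},{"dp":[0.007,-0.007,0.88],"rotation":[0,0,0],"jaw":0.05},{"dp":[0.007,-0.007,0.94],"rotation":[0,0,0],"jaw":0.05},{"dp":[0.007,-0.007,0.965],"rotation":[0,0,0],"jaw":0.05},{"dp":[0.007,-0.007,0.965],"rotation":[0,0,0],"jaw":0.05}]'
python3 -m pendant '[{"dp":[0,0,0.008],"rotation":[0,0,0],"jaw":0.05},{"dp":[0,0,0.014],"rotation":[0,0,0],"jaw":0.05},{"dp":[0,0,0.014],"rotation":[0,0,0],"jaw":0.05}]'
```

```text
time: 38.67
ee_pos: [0.4827, 0.0852, 0.0108]
eef_rot: [0.998, -0.059, 0.0, -0.0]
ft_force: [0.0, -0.5, -1.0]
width: 0.0085
grip_force: 12.0
time: 39.05
ee_pos: [0.4823, 0.0854, 0.0083]
eef_rot: [0.998, -0.059, 0.0, -0.0]
ft_force: [1.3, 0.0, -0.7]
width: 0.0089
grip_force: 12.0
```

```bash
python3 -m pendant '[{"dp":[0,0,0.005],"rotation":[0,0,0],"jaw":0.05},{"dp":[0,0,0.005],"rotation":[0,0,0],"jaw":0.05},{"dp":[0,0,0.005],"rotation":[0,0,0],"jaw":0.15},{"dp":[0,0,0.005],"rotation":[0,0,0],"jaw":0.25},{"dp":[0,0,0.005],"rotation":[0,0,0],"jaw":0.25},{"dp":[0,0,-0.05],"rotation":[0,0,0],"jaw":0.25},{"dp":[0,0,-0.3],"rotation":[0,0,0],"jaw":0.25},{"dp":[0,0,-0.7],"rotation":[0,0,0],"jaw":0.25}]'
python3 -m pendant '[{"dp":[-0.2,0,-0.5],"rotation":[0,0,0],"jaw":0.3},{"dp":[-0.5,0,-0.8],"rotation":[0,0,0],"jaw":0.3},{"dp":[-0.5,0,-0.8],"rotation":[0,0,0],"jaw":0.3},{"dp":[-0.5,0,-0.8],"rotation":[0,0,0],"jaw":0.3}]'
python3 - <<'E'
from h import *
from bench import camera
for n in("wrist","top","scene"):
    c=camera(n);np.savez(n+"13.npz",**c);im=c["image"][:,:,::-1]
    cv2.imwrite(f"pics/{n}13.png",cv2.resize(im,(768,576)))
    P=cloud(c)
    for q in blobs(c,P,.057,.065,(.57,.67,-.16,-.06),20)[:1]: print(n,"jar",circ(q)[1],q[:,2].mean())
    for q in blobs(c,P,.065,.08,(.45,.6,-.17,-.03),20)[:1]: print(n,"cast",q.mean(0))
    for q in blobs(c,P,.009,.016,(.4,.62,.02,.2),8)[:3]: print(n,"tool",cv2.minAreaRect((q[:,:2]*1000).astype(np.float32)))
    for q in blobs(c,P,.02,.03,(.40,.65,-.21,.02),30)[:1]: print(n,"stage",cv2.minAreaRect((q[:,:2]*1000).astype(np.float32)))
    for q in blobs(c,P,.03,.055,(.62,.67,.06,.12),5)[:1]: print(n,"canine",q.mean(0))
E
```

```text
time: 40.05
ee_pos: [0.4811, 0.0848, 0.1136]
eef_rot: [0.998, -0.059, -0.001, 0.001]
ft_force: [1.1, 1.3, 0.1]
width: 0.0215
grip_force: 0.0
time: 40.55
ee_pos: [0.408, 0.0945, 0.2345]
eef_rot: [0.998, -0.059, 0.001, -0.001]
ft_force: [0.7, -0.9, -0.3]
width: 0.0261
grip_force: 0.0
wrist cast [ 0.51721942 -0.09758327  0.06995607]
wrist tool ((492.4501647949219, 86.37106323242188), (8.472127914428711, 131.0758514404297), 83.51481628417969)
wrist tool ((483.72235107421875, 144.77418518066406), (14.829118728637695, 74.65946960449219), 82.14286041259766)
wrist tool ((571.0504150390625, 76.38188934326172), (1.273888111114502, 6.689477920532227), 83.40725708007812)
wrist stage ((516.8361206054688, -99.70867919921875), (150.75489807128906, 149.76046752929688), 86.66596984863281)
top jar ((630.5944213867188, -104.23467254638672), 20.986574172973633) 0.06099847944763479
top cast [ 0.51909329 -0.09839875  0.06886348]
top tool ((501.5948486328125, 84.34515380859375), (8.69483757019043, 80.7118148803711), 82.34730529785156)
top stage ((518.7396850585938, -99.45243835449219), (149.76431274414062, 150.27296447753906), 86.91593170166016)
top canine [0.64743689 0.0906009  0.03841449]
scene jar ((629.4492797851562, -105.94660949707031), 22.58103370666504) 0.06203118602773348
scene cast [ 0.519117   -0.10216058  0.07040645]
scene tool ((481.8727111816406, 83.93980407714844), (11.37028694152832, 114.95552062988281), 83.14591979980469)
scene tool ((485.86163330078125, 144.67886352539062), (27.096158981323242, 79.4750747680664), 85.06928253173828)
scene stage ((517.137939453125, -101.63593292236328), (151.81503295898438, 155.29444885253906), 85.8007583618164)
scene canine [0.64960251 0.08621112 0.03798431]
```

View pics/wrist13.png

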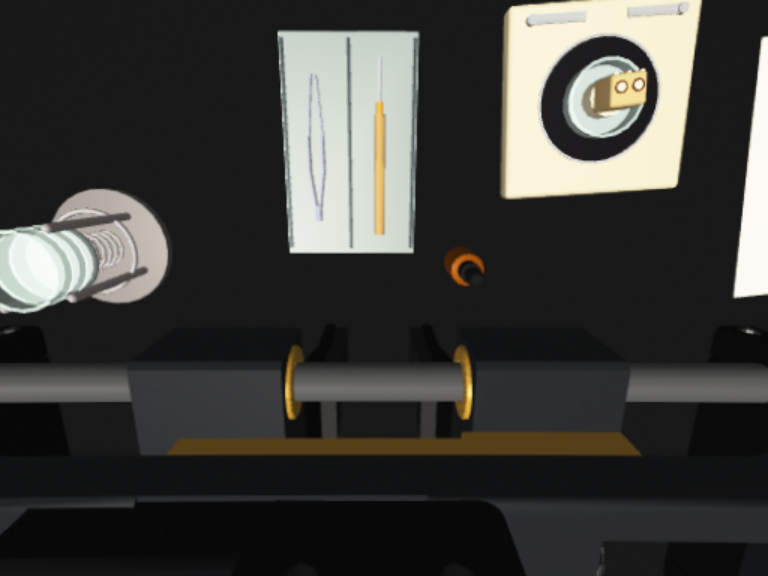

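View pics/scene13.png

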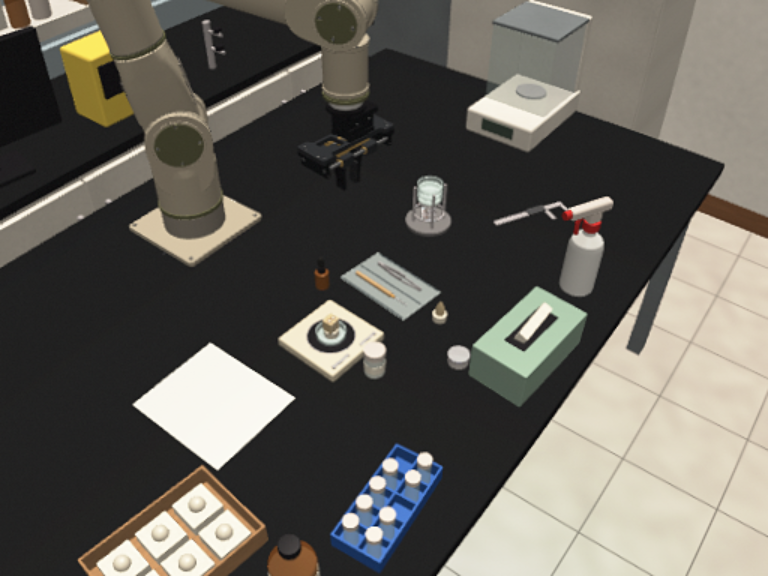

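The wrist picture shows the forceps at (317,145) and the probe at (380,145), each mid-lane and inside the mat's ends, with the cast standing in the dish on the disc at (605,98). The scene picture confirms the jar close behind the stage at (374,360), the canine untouched at (440,313), and three dishes still in the dispenser at (430,190).

```bash
python3 -c "
from bench import r
print(r.close_job())"
```

```text
the job is handed in; nothing more can be done
None
```

The job is handed in at about 41 s of the 136 s allowed: one dish is on the black disc with the cheek-tooth cast upright in it, the jar stands about 17 mm behind the middle of the stage's back edge, and the forceps and probe lie mid-lane inside the mat's ends; the canine cast was not touched.

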